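Load the microscope's load-lock and torque it shut

ROBOT

A 6-joint arm with a two-finger parallel gripper is mounted at the origin on the work surface. World frame = base frame: x ahead of the robot, y to its left, z up, the work surface at z = 0. Lengths are in m, angles in rad, forces in N, time in s.
With the tool pointing down it reaches from about 0.25 to 0.8 m from the base axis. Payload 8.5 kg.
Tool frame: the origin (TCP) lies on the centre line of the jaws, within the pads' length; the fingertips stand 19 mm ahead of it and the grasp point (between the pads) is the TCP (bot.nose_length is the distance from the TCP to the fingertips, in m); z points along the fingers, y is the direction in which the jaws open and shut (so a half turn about z gives the same grasp; the last joint's range is limited). The gripper opens to 85 mm and grips with 20 to 120 N. Pads are 22 mm wide; open, the fingers measure 114 mm over their backs; the gripper's body (76 mm by 85 mm) begins 54 mm behind the grasp point. The pads swing forward as they close: fully open they stand 13 mm farther back than shut.
Start: joints at [1.297, 0.238, -0.013, 1.319, 0, 1.571], TCP at [0.142, 0.505, 0.25] pointing down, gripper open.
Joint ranges: [-2.66, 2.66], [-1.03, 1.9], [-1.14, 1.46], [-1.82, 2.27], [-1.45, 1.34], [-3.14, 3.14]. Speed limits (rad/s): [2.22, 2.22, 2.79, 3.14, 3.14, 3.14].

INTERFACE

Orientations are given as [roll, pitch, yaw] about the fixed x, y, z axes, in that order (R = Rz(yaw) Ry(pitch) Rx(roll)).
In Python, from plant import bot, camera, job, nets gives the robot as it stands.
- The arm moves only by the tool jog_arm, never from a script. Its argument "rows" is text: rows parted by semicolons, each of 7 numbers parted by spaces: the shift along the world's x, y, z in units of 30 mm (1.0 is 30 mm), then the turn, a rotation vector about the world's x, y, z in units of 5 degrees (1.0 is 5 degrees), then the closure, from 0 (fully open) to 1 (shut). A call has exactly 10 rows; each row shifts and turns the pose as measured when the row begins; what a row does not reach is not made up. A row lasts 1/8 s, in which the tool goes at most 62.5 mm and 10.7 degrees, less where a joint would pass 70% of its speed; a pose out of reach is approached as far as the arm can. A call is refused whole if a number of a shift passes 1 or a number of a turn 1, either way. A call with a gripper value outside its range is refused whole. The fingers move at their own pace and stop on an object; "squeeze" is the grip in N (left out, the last holds). Time passes only in rows, so rows that do not move let the fingers close, or fill a call up. It gives the time, the measured TCP pose, the force and the opening at its end, in the units of the state.
- bot.state(): the state, without advancing time (a new reading comes with each control period).
- camera(name): name is "scene" or "top"; returns a dict with "image" (480x640x3 uint8, blue, green, red), "fx", "fy", "cx", "cy" (pixels), "rvec" (rotation vector, rad) and "tvec" (3), from world to camera coordinates, as OpenCV has them. Camera axes: x right, y down, z forward; pixel columns grow to the right and rows downward; lengths in m; the calibration is good to about 2 mm. A picture is of the moment at which its call begins. There is no depth.
- job.job_done(): hands the job in, once; it reports no verdict.
Trained networks look in a picture, given as the dict that the camera call returned (one of the last four; its "shot" number tells which), for a name from the list of things; names that differ only in an ending like _2 or _b are one class to them, and where a whole thing is asked for, a point or a joint stands for the part that bears it (a point fixed in the world has none). Each returns a list of dicts, best first, with "confidence" (0 to 1); they miss things now and then, are a little off and sometimes report something else, mostly with a low value. They report only what shows in the picture. A call takes as long as a camera call. They do not tell look-alikes from the thing itself.
- nets.boxes_of(picture, target): "centre" ([x, y, z] in m, in the coordinates of the camera as it stood for that picture, good to about 4 mm: the middle of the surface that is visible of it).
- nets.place_of(picture, target): "centre" ([x, y, z] in m, in the coordinates of the camera as it stood for that picture, good to about 4 mm: a listed point, or the origin of a listed thing).
The state is a dict: "clock": time; "joints": joint angles; "joint_vel": joint speeds; "joint_efforts": joint torques, N m; "position": TCP position; "tcp_rot": TCP orientation; "ft_force": force on the tool from outside, world axes, zero at the start; "ft_torque": the same for the moment, N m; "width": opening from 0.0 (shut) to 1.0 (fully open).
Only numpy, scipy, OpenCV 4.12 (cv2) and the standard library are available. Lean on these libraries where they do the work, as an engineer would, in place of code of your own. Each camera call takes 0.05 s, during which the arm holds its last target. There are 200 camera calls.

TASK

Lay every specimen carrier on the bench flat in the microscope's load-lock chamber, one to a lane, then bring the window lid down by its orange bar until the catch snaps, without leaning on it further. With the lid shut, turn the blue wrench handle clockwise until the clamp meets its stop and the wrench clicks over at its joint, ease off at once so that it straightens, and let go. Then press the three keys on the white panel one at a time, each fully down and released, in the order blue, yellow, green, and leave the other things on the bench alone.

Things in the scene. Friction and masses are not known exactly. Their poses are not given: they have to be found in the camera images.
- carrier0: specimen carrier: aluminium base plate 70 x 44 x 10 mm (long side along its x) with four brass stubs, and on its middle an orange grip rib 36 mm long (x), 14 mm thick (y), from 10 to 45 mm above the underside; 0.09 to 0.18 kg; same end for end. Origin: centre of the underside. Two to four are on the bench (absent ones read None)
- carrier1: specimen carrier: aluminium base plate 70 x 44 x 10 mm (long side along its x) with four brass stubs, and on its middle an orange grip rib 36 mm long (x), 14 mm thick (y), from 10 to 45 mm above the underside; 0.09 to 0.18 kg; same end for end. Origin: centre of the underside. Two to four are on the bench (absent ones read None)
- carrier2: specimen carrier: aluminium base plate 70 x 44 x 10 mm (long side along its x) with four brass stubs, and on its middle an orange grip rib 36 mm long (x), 14 mm thick (y), from 10 to 45 mm above the underside; 0.09 to 0.18 kg; same end for end. Origin: centre of the underside. Two to four are on the bench (absent ones read None)
- carrier3: specimen carrier: aluminium base plate 70 x 44 x 10 mm (long side along its x) with four brass stubs, and on its middle an orange grip rib 36 mm long (x), 14 mm thick (y), from 10 to 45 mm above the underside; 0.09 to 0.18 kg; same end for end. Origin: centre of the underside. Two to four are on the bench (absent ones read None)
- loadlock: load-lock chamber, fixed: open aluminium box, outside 144 (its x; front faces -x) x 270 (y) x 55 mm high, walls 7 mm. Floor 6 mm above the bench; four lanes along x, each 130 x 60 mm, centred at y -96, -32, +32, +96 mm, ribs between 12 mm high; a carrier fits only lengthwise. Outside the -y wall: swing clamp with wrench, its red arm up to 79 mm high. Origin: centre of underside, on the bench
- lid (a joint): angle of the clear white-framed window lid (rad): 1.55-1.8 open at the start, standing up at the chamber's back; about 0 shut. Stays where left (2-4 N at the bar moves it). From 0.1 to 0.05 a ball catch resists with 10-15 N more at the bar; past about 0.03 it pulls the lid shut, to rest at 0 to 0.01. Pushing on only squashes the seal (crushed at -0.035)
- lid_handle (a point): middle of the lid's orange bar: round, 14 mm thick, 100 mm long, parallel to the hinge line (chamber's y), on two arms 55 mm clear of the lid's edge; it moves on an arc of radius 205 mm about lid_hinge. Lid shut, it is 130 mm in front (-x) of the chamber's origin, 63 mm above the bench. It can be pinched from above between its arms at any lid angle
- lid_hinge (a point): middle of the lid's hinge line, on the back edge of the chamber, 60 mm above the bench; the hinge line is along the chamber's y. The bar's position at lid angle a: hinge + 205 mm x (-cos a along the chamber's x, +sin a up), within 3 mm
- clamp (a joint): angle of the clamp and wrench head (rad), growing clockwise seen from above: 0 to 0.4 at the start, hard stop at 1.1, where the red arm lies over the lid's edge. Friction about 0.6 N m, stays where it is left
- wrench (a joint): bend of the wrench at its breakaway joint, 35 mm from the clamp's axis (rad), clockwise positive: 0 straight, held by a preloaded spring until some 13 N push sideways at the grip point, then it gives (click) at nearly constant force, end stop 0.3; springs straight when let go. 0.08 or more with the clamp at its stop is the click; above 0.26 is forcing it
- wrench_grip (a point): point on the axis of the wrench's blue handle, 140 mm from the clamp's axis, 55 mm above the bench. The handle is round, 24 mm thick and 78 mm long, level; this point is 47 mm from its inner end and 31 mm from its outer end; its direction is away from clamp_axis
- clamp_axis (a point): point on the clamp's upright turning axis at the height of the wrench handle; the handle sweeps clockwise seen from above, towards the robot
- key_blue_top (a point): centre of the top of the blue key (32 mm across, in a black collar 48 mm across and 12 mm high); the top is about 53 mm above the bench when up. The three keys stand in a row, 65 mm apart, in any colour order, on a fixed white panel 220 x 90 mm, 30 mm high, at the left
- key_blue (a joint): travel of the blue key (m): 0 up, 0.007 fully down (about 5 N, springs back); 0.0045 counts as pressed
- key_yellow_top (a point): centre of the top of the yellow key (32 mm across, in a black collar 48 mm across and 12 mm high); the top is about 53 mm above the bench when up. The three keys stand in a row, 65 mm apart, in any colour order, on a fixed white panel 220 x 90 mm, 30 mm high, at the left
- key_yellow (a joint): travel of the yellow key (m): 0 up, 0.007 fully down (about 5 N, springs back); 0.0045 counts as pressed
- key_green_top (a point): centre of the top of the green key (32 mm across, in a black collar 48 mm across and 12 mm high); the top is about 53 mm above the bench when up. The three keys stand in a row, 65 mm apart, in any colour order, on a fixed white panel 220 x 90 mm, 30 mm high, at the left
- key_green (a joint): travel of the green key (m): 0 up, 0.007 fully down (about 5 N, springs back); 0.0045 counts as pressed
- jar: screw jar with white cap, 44 mm across, 70 mm high, standing among the carriers; not to be disturbed. Origin: centre of the underside
- dish: glass dish, 90 mm across, 16 mm high; not to be disturbed. Origin: centre of the underside
- bottle: wash bottle, 64 mm across, 170 mm high, beyond the chamber; not to be disturbed. Origin: centre of the underside
- stub_box: clear plastic box 90 x 70 x 35 mm; not to be disturbed. Origin: centre of the underside
- tape: yellow tape roll, 90 mm across, 22 mm high; not to be disturbed. Origin: centre of the underside
Things that resemble listed ones, but are neither listed nor needed, are in the scene too. Several things have the shape of the stub_box; the one meant has the colours described above.

How it is judged:
On the way, in this order (a step that is already met when the one before it is completed fails the run):
1. every carrier lies flat in a lane of the chamber (x of carrier0 in the frame of loadlock between -0.04 and 0.04 m and y of carrier0 in the frame of loadlock between -0.115 and 0.115 m and z of carrier0 in the frame of loadlock between 0 and 0.011 m and angle between each of carrier0, carrier1, carrier2, carrier3's own z axis and vertical below 0.08 rad and x of carrier1 in the frame of loadlock between -0.04 and 0.04 m and y of carrier1 in the frame of loadlock between -0.115 and 0.115 m and z of carrier1 in the frame of loadlock between 0 and 0.011 m and x of carrier2 in the frame of loadlock between -0.04 and 0.04 m and y of carrier2 in the frame of loadlock between -0.115 and 0.115 m and z of carrier2 in the frame of loadlock between 0 and 0.011 m and x of carrier3 in the frame of loadlock between -0.04 and 0.04 m and y of carrier3 in the frame of loadlock between -0.115 and 0.115 m and z of carrier3 in the frame of loadlock between 0 and 0.011 m), for 0.2 s.
2. the lid is snapped shut, carriers still inside (all of step 1 and value of joint lid below 0.02 rad), for 0.2 s.
3. the clamp is at its stop and the wrench's breakaway joint has given, lid shut (value of joint wrench above 0.08 rad and value of joint clamp above 1.02 rad and value of joint lid below 0.025 rad), for 0.05 s.
4. the wrench has been eased back straight (value of joint wrench below 0.05 rad and value of joint clamp above 1 rad), for 0.1 s.
5. blue key pressed down, the others up (value of joint key_blue above 0.0045 m and value of joint each of key_yellow, key_green below 0.0025 m), for 0.03 s.
6. yellow key pressed down, the others up (value of joint key_yellow above 0.0045 m and value of joint each of key_blue, key_green below 0.0025 m), for 0.03 s.
7. green key pressed down, the others up (value of joint key_green above 0.0045 m and value of joint each of key_blue, key_yellow below 0.0025 m), for 0.03 s.
At the end, for the whole second after the job is handed in: Every carrier present lies flat in the chamber (within 40 mm of its middle front to back, 115 mm sideways, underside within 5 mm of the floor, tilt under 0.08 rad) and at rest; lid below 0.025 rad; clamp joint above 1.0 rad; wrench joint back below 0.05 rad; all three keys up (below 2.5 mm) (all of step 1 and all of step 4 and value of joint lid below 0.025 rad and value of joint each of key_blue, key_yellow, key_green below 0.0025 m and linear speed of each of carrier0, carrier1, carrier2, carrier3 below 0.02 m/s); the robot touches nothing.
It fails at once if the shut lid is leaned on until the seal is crushed (lid joint below -0.035 rad, some 25 N at the bar) (value of joint lid below -0.035 rad).
It fails at once if the wrench is forced far on past its click (wrench joint above 0.26 rad) (value of joint wrench above 0.26 rad).
It fails at once if the clamp is run in while the lid is open, or a key is pressed before the lid is shut and clamped ((value of joint clamp above 0.6 rad and value of joint lid above 0.1 rad) or (value of joint any of key_blue, key_yellow, key_green above 0.0045 m and (value of joint lid above 0.1 rad or value of joint clamp below 0.95 rad))).
It fails at once if two keys are down at once (value of joint each of key_blue, key_yellow above 0.0045 m or value of joint each of key_blue, key_green above 0.0045 m or value of joint each of key_yellow, key_green above 0.0045 m).
It fails at once if a bystander (jar, dish, bottle, stub box, tape) is knocked away (50 mm) or over (distance of any of jar, dish, bottle, stub_box, tape from where it was at the start of the episode above 0.05 m or angle between any of jar, dish, bottle, stub_box, tape's own z axis and vertical above 0.5 rad).
Of carrier0, carrier1, carrier2, carrier3 only 2 to 4 are there at a start; the rules pass over those that are not, and their reading is None.
At some moment in a run one of carrier0, carrier1, carrier2, carrier3 may be knocked a few centimetres aside while the robot is not near it.
Once in a run the grip may slacken for a moment while it holds something.
It also fails if it takes over 210 s, if anything falls off the work surface, if the arm or the gripper's body presses on something with over 40 N, if the wrist force passes 120 N, or if a joint passes its speed limit or range.

## Working session

There is one attempt and no reset: what is moved stays moved. The work goes in short steps, Python scripts to look and compute and a tool call to move; the robot and the scene stay as the last step left them, time stands still between calls to the robot, and variables do not carry over. Pictures are saved under pics/ and viewed, about 12 in all and at most 16, crops included, and the job is handed in when it is done.

Besides the shell and the picture viewer there is one more tool, called after "Emit:" as name(argument=value, ...) on one line, values as JSON. jog_arm: Moves the arm, as the interface text tells. Its arguments: {"type":"object","properties":{"rows":{"type":"string"},"squeeze":{"type":"number"}},"required":["rows"]}

```bash
mkdir -p pics; ls
cat > h.py <<'E'
import numpy as np, cv2
from plant import bot, camera, job, nets
def w(pic,c):
    R=cv2.Rodrigues(np.array(pic["rvec"],float))[0]
    return R.T@(np.array(c,float)-np.array(pic["tvec"],float).ravel())
def px(pic,p):
    K=np.array([[pic["fx"],0,pic["cx"]],[0,pic["fy"],pic["cy"]],[0,0,1]],float)
    return cv2.projectPoints(np.array([p],float),np.array(pic["rvec"],float),np.array(pic["tvec"],float),K,None)[0].ravel()
def ray(pic,u,v,z):
    R=cv2.Rodrigues(np.array(pic["rvec"],float))[0];t=np.array(pic["tvec"],float).ravel()
    o=-R.T@t; d=R.T@np.array([(u-pic["cx"])/pic["fx"],(v-pic["cy"])/pic["fy"],1])
    return o+d*(z-o[2])/d[2]
def find(pic,n,f=None):
    for r in (f or nets.place_of)(pic,n):
        p=w(pic,r["centre"]); print(n,round(r["confidence"],2),p.round(3),px(pic,p).round(0))
E
python3 - <<'E'
from h import *
s=bot.state();print(s)
for n in ("scene","top"):
    p=camera(n);cv2.imwrite(f"pics/{n}0.png",p["image"]);print(n)
    for t in "carrier0 loadlock lid_handle lid_hinge wrench_grip clamp_axis key_blue_top key_yellow_top key_green_top jar dish bottle stub_box tape".split(): find(p,t)
E
```

```text
pics
{'clock': 0.0, 'joints': array([ 1.29698451e+00,  2.38741604e-01, -1.42737517e-02,  1.31922248e+00,
       -1.48616644e-05,  1.57077340e+00]), 'joint_vel': array([-2.14468049e-03, -6.15265133e-04, -9.11909259e-04, -1.68587555e-03,
       -7.53316046e-05, -8.82441379e-05]), 'joint_efforts': array([ 1.02866388e-04, -5.38782120e+01,  3.46439803e+01,  1.80952385e-02,
        7.69262601e-05,  6.15455420e-06]), 'position': array([0.1418549 , 0.50504626, 0.24969058]), 'tcp_rot': array([-3.14015115e+00,  1.48285985e-05,  2.86780379e+00]), 'ft_force': array([ 0.03903909, -0.34265658, -0.34290341]), 'ft_torque': array([-0.04664453, -0.02287088, -0.01070706]), 'width': 1.003825426205992}
scene
carrier0 0.85 [ 0.516 -0.303  0.002] [181. 320.]
carrier0 0.83 [ 0.469 -0.406 -0.001] [127. 334.]
carrier0 0.61 [0.589 0.163 0.003] [367. 227.]
loadlock 0.88 [0.588 0.16  0.   ] [366. 229.]
loadlock 0.72 [ 0.428 -0.009 -0.001] [268. 224.]
loadlock 0.67 [ 0.758 -0.133 -0.001] [315. 354.]
loadlock 0.6 [ 0.466 -0.405  0.004] [127. 331.]
loadlock 0.16 [0.663 0.176 0.065] [395. 228.]
lid_handle 0.92 [0.67
[... 1563 characters left out ...]
.554 0.388 0.052] [140. 266.]
key_blue_top 0.47 [0.421 0.399 0.052] [133. 330.]
key_yellow_top 0.72 [0.487 0.385 0.052] [140. 298.]
key_yellow_top 0.19 [ 0.466 -0.41  -0.002] [510. 308.]
key_green_top 0.67 [0.55  0.387 0.054] [140. 268.]
key_green_top 0.59 [0.66  0.173 0.063] [241. 216.]
jar 0.94 [ 0.583 -0.407 -0.002] [507. 255.]
dish 0.96 [ 0.429 -0.014  0.001] [330. 324.]
dish 0.46 [ 0.465 -0.409 -0.003] [509. 308.]
bottle 0.94 [0.711 0.331 0.001] [176. 197.]
stub_box 0.91 [ 0.752 -0.13   0.001] [382. 179.]
stub_box 0.78 [ 0.785  0.013 -0.002] [318. 165.]
stub_box 0.66 [ 0.656 -0.288  0.   ] [453. 222.]
tape 0.94 [ 0.765  0.231 -0.003] [221. 174.]
tape 0.44 [0.659 0.175 0.062] [240. 216.]
```

View pics/scene0.png

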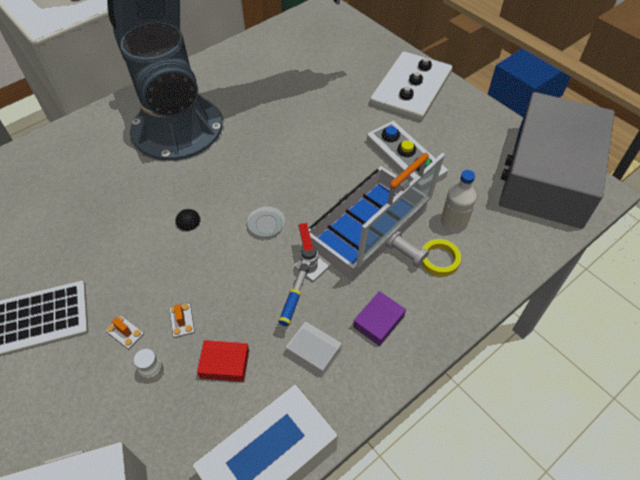

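View pics/top0.png

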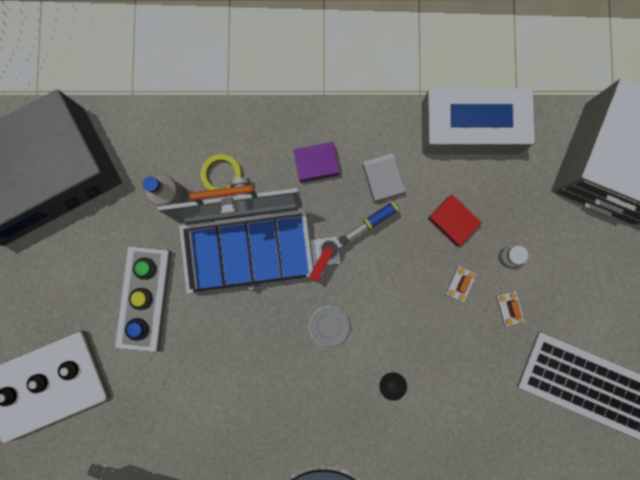

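The pictures show two carriers: in top at (461,283) and (510,307), in scene at (180,318) and (122,330). Possible mix-ups are the orange lid bar at top (222,192), the red box (455,220), the keyboard (590,390) and the black-keyed panel (35,382). The real panel is at (142,298). The three similar boxes are the clear or grey one (383,177), the purple one (317,161) and the red one. Next I measure yaws and check a close crop.

```bash
cat >> h.py <<'E'
def ribs(p,verbose=True):
    """orange ribs outside the chamber in top view: centre (at z=.045), long-axis yaw"""
    hsv=cv2.cvtColor(p["image"],cv2.COLOR_BGR2HSV)
    m=cv2.inRange(hsv,(5,150,120),(18,255,255))
    n,l,st,c=cv2.connectedComponentsWithStats(m); out=[]
    for i in range(1,n):
        if st[i,4]<25: continue
        v,u=np.nonzero(l==i); P=np.array([ray(p,a,b,.045)[:2] for a,b in zip(u,v)])
        r=cv2.minAreaRect((P*1000).astype(np.float32)); e,ev=np.linalg.eigh(np.cov(P.T)); d=ev[:,1]
        out.append((st[i,4],P.mean(0).round(4),round(float(np.arctan2(d[1],d[0])),3),np.round(r[1],1),c[i].round(1)))
    if verbose:
        for o in out: print(*o)
    return out
E
python3 - <<'E'
from h import *
p=camera("top");ribs(p)
im=p["image"]
a=cv2.resize(im[255:345,420:550],None,fx=5,fy=5,interpolation=cv2.INTER_CUBIC)
b=cv2.resize(im[170:310,110:420],(800,361),interpolation=cv2.INTER_CUBIC)[:, :]
a=cv2.resize(im[258:335,425:545],(374,240),interpolation=cv2.INTER_CUBIC)
o=np.zeros((600,800,3),np.uint8);o[:361]=b;o[360:600,:374]=a
q=camera("scene");o[360:600,380:760]=cv2.resize(q["image"][285:385,95:253],(380,240),interpolation=cv2.INTER_CUBIC)
cv2.imwrite("pics/c1.png",o)
for n in ("lid_hinge","lid_handle","loadlock","wrench_grip","clamp_axis"):
    find(p,n);find(q,n)
E
```

```text
408 [0.715  0.2212] 1.703 [ 15. 137.] [220.6 191.8]
88 [ 0.5192 -0.3008] 2.674 [11.6 36.2] [465.  283.4]
90 [ 0.4648 -0.4067] -2.874 [37.3 10.8] [515.9 309.4]
lid_hinge 0.98 [0.659 0.175 0.065] [393. 227.]
lid_handle 0.58 [0.675 0.176 0.261] [221. 193.]
lid_handle 0.42 [0.659 0.176 0.063] [240. 217.]
lid_handle 0.29 [ 0.519 -0.301  0.001] [460. 284.]
lid_handle 0.72 [0.674 0.175 0.268] [409. 169.]
lid_handle 0.25 [0.66  0.175 0.063] [394. 228.]
loadlock 0.56 [ 0.579 -0.406 -0.001] [507. 256.]
loadlock 0.67 [ 0.585  0.163 -0.   ] [366. 227.]
wrench_grip 0.56 [ 0.671 -0.129  0.053] [384. 212.]
wrench_grip 0.95 [ 0.667 -0.131  0.051] [287. 311.]
wrench_grip 0.29 [ 0.517 -0.3   -0.001] [183. 320.]
clamp_axis 0.74 [ 0.59  -0.013  0.051] [329. 250.]
clamp_axis 0.56 [0.59  0.165 0.003] [249. 251.]
clamp_axis 0.88 [ 0.593 -0.011  0.06 ] [310. 254.]
clamp_axis 0.26 [0.709 0.332 0.002] [454. 222.]
```

View pics/c1.png

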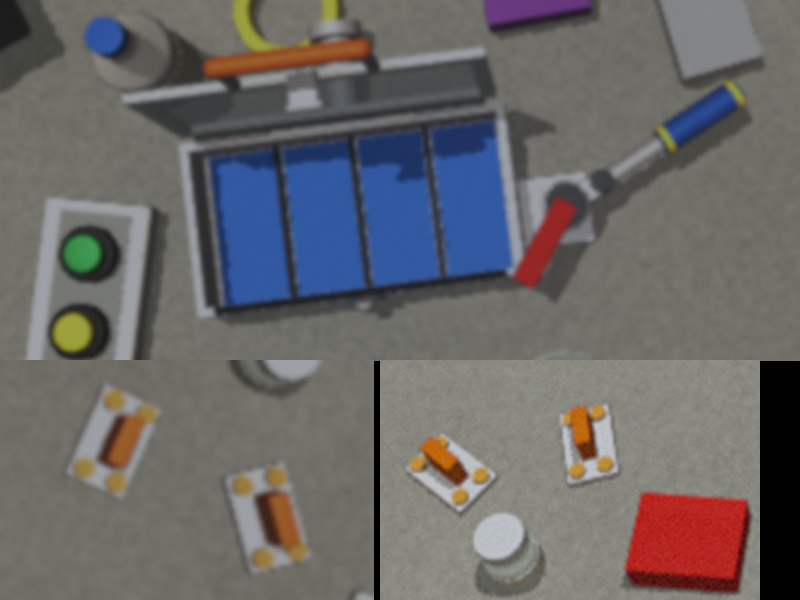

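c1.png confirms two carriers, four empty lanes, and the red arm outside the chamber at crop (548,240). The chamber yaw is about 0.133. I start the reach to carrier A.

Emit:
jog_arm(rows="0.42 -0.9 0 0 0 -0.2 0.4;0.42 -0.9 0 0 0 -0.2 0.4;0.42 -0.9 0 0 0 -0.2 0.4;0.42 -0.9 0 0 0 -0.2 0.4;0.42 -0.9 0 0 0 -0.2 0.4;0.42 -0.9 0 0 0 -0.2 0.4;0.42 -0.9 0 0 0 -0.2 0.4;0.42 -0.9 0 0 0 -0.2 0.4;0.42 -0.9 0 0 0 -0.2 0.4;0.42 -0.9 0 0 0 -0.2 0.4", squeeze=50)

```text
clock: 3.35
position: [0.2702, 0.2287, 0.2503]
tcp_rot: [3.139, 0.001, 2.692]
ft_force: [0.0, 0.3, -0.7]
width: 0.601
```

Emit:
jog_arm(rows="0.42 -0.9 0 0 0 0 0.4;0.42 -0.9 0 0 0 0 0.4;0.42 -0.9 0 0 0 0 0.4;0.42 -0.9 0 0 0 0 0.4;0.42 -0.9 0 0 0 0 0.4;0.42 -0.9 0 0 0 0 0.4;0.42 -0.9 0 0 0 0 0.4;0.42 -0.9 0 0 0 0 0.4;0.42 -0.9 0 0 0 0 0.4;0.42 -0.9 0 0 0 0 0.4")

```text
clock: 4.6
position: [0.3996, -0.0509, 0.2521]
tcp_rot: [3.135, 0.005, 2.691]
ft_force: [0.6, -0.2, 0.4]
width: 0.599
```

```bash
cat >> h.py <<'E'
def to(x,y,z,phi=None):
    s=bot.state();P=s["position"];r=s["tcp_rot"];f=(r[2]+np.pi/2)%np.pi
    d=(np.array([x,y,z])-P)/.03
    print("pos",P.round(4),"phi",round(f,3),"rp",np.round(r[:2],3),"w",round(s["width"],3),"F",s["ft_force"].round(1),"t",round(s["clock"],2),"q",s["joints"].round(2))
    print("units",d.round(2),"" if phi is None else "turn %.2f"%(np.degrees((phi-f+np.pi/2)%np.pi-np.pi/2)/5))
E
python3 -c "
from h import *
print(bot.nose_length);to(.518,-.302,.12,1.12)"
```

```text
0.019
pos [ 0.3996 -0.0509  0.2521] phi 1.12 rp [3.135 0.005] w 0.599 F [ 0.6 -0.2  0.4] t 4.6 q [-0.13  0.02 -0.27  1.28  0.    0.32]
units [ 3.95 -8.37 -4.4 ] turn -0.01
```

Emit:
jog_arm(rows="0.42 -0.9 -0.4 0 0 0 0.4;0.42 -0.9 -0.4 0 0 0 0.4;0.42 -0.9 -0.4 0 0 0 0.4;0.42 -0.9 -0.4 0 0 0 0.4;0.42 -0.9 -0.4 0 0 0 0.4;0.42 -0.9 -0.4 0 0 0 0.4;0.42 -0.9 -0.4 0 0 0 0.4;0.42 -0.9 -0.4 0 0 0 0.4;0.42 -0.9 -0.4 0 0 0 0.4;0.42 -0.9 -0.4 0 0 0 0.4")

```text
clock: 5.85
position: [0.5301, -0.3313, 0.1294]
tcp_rot: [3.134, 0.009, 2.69]
ft_force: [0.2, -0.4, 0.2]
width: 0.599
```

```bash
python3 -c "
from h import *
p=camera('scene');find(p,'carrier0')
to(.518,-.302,.034,1.12)"
```

```text
carrier0 0.89 [ 0.519 -0.302  0.001] [183. 321.]
carrier0 0.57 [ 0.465 -0.407 -0.001] [126. 332.]
pos [ 0.5301 -0.3323  0.128 ] phi 1.118 rp [3.135 0.008] w 0.597 F [ 0.4 -0.3  0.2] t 5.95 q [-0.56  0.46  0.01  1.11  0.01 -0.11]
units [-0.4   1.01 -3.13] turn 0.03
```

Emit:
jog_arm(rows="-0.2 0.5 0 0 0 0 0.4;-0.2 0.5 0 0 0 0 0.4;0 0 -0.5 0 0 0 0.4;0 0 -0.5 0 0 0 0.4;0 0 -0.5 0 0 0 0.4;0 0 -0.5 0 0 0 0.4;0 0 -0.5 0 0 0 0.4;0 0 -0.3 0 0 0 0.4;0 0 -0.2 0 0 0 0.4;0 0 0 0 0 0 0.4")

```text
clock: 7.2
position: [0.5158, -0.2978, 0.0315]
tcp_rot: [3.134, 0.006, 2.69]
ft_force: [-0.5, -0.3, -0.6]
width: 0.598
```

```bash
python3 -c "
from h import *
to(.518,-.302,.034,1.12)"
```

```text
pos [ 0.5158 -0.2978  0.0315] phi 1.119 rp [3.134 0.006] w 0.598 F [-0.5 -0.3 -0.6] t 7.2 q [-0.53  0.5  -0.21  0.86  0.01 -0.08]
units [ 0.07 -0.14  0.08] turn 0.01
```

Close, then lift.

Emit:
jog_arm(rows="0.07 -0.13 0.08 0 0 0 0.4;0 0 0 0 0 0 1;0 0 0 0 0 0 1;0 0 0 0 0 0 1;0 0 0 0 0 0 1;0 0 0 0 0 0 1;0 0 0.5 0 0 0 1;0 0 0.5 0 0 0 1;0 0 0.8 0 0 0 1;0 0 0.8 0 0 0 1")

```text
clock: 8.45
position: [0.518, -0.3018, 0.1172]
tcp_rot: [3.134, 0.007, 2.69]
ft_force: [0.3, 0.7, -0.5]
width: 0.155
```

```bash
python3 -c "
from h import *
c=np.array([.588,.165]);a=.133;x=np.array([np.cos(a),np.sin(a)]);y=np.array([-x[1],x[0]])
for l in(-.032,.032): print(c-.005*x+l*y)
t=c-.005*x-.032*y
to(t[0],t[1],.17,1.704)"
```

```text
[0.58728762 0.13261957]
[0.57880069 0.19605435]
pos [ 0.518  -0.3018  0.1172] phi 1.119 rp [3.134 0.007] w 0.155 F [ 0.3  0.7 -0.5] t 8.45 q [-0.53  0.43 -0.08  1.05  0.01 -0.08]
units [ 2.31 14.48  1.76] turn 6.70
```

Emit:
jog_arm(rows="0 0.4 0.9 0 0 0.5 1;0.2 0.8 0.9 0 0 0.5 1;0.2 0.9 0 0 0 0.5 1;0.2 0.9 0 0 0 0.5 1;0.2 0.9 0 0 0 0.5 1;0.2 0.9 0 0 0 0.5 1;0.2 0.9 0 0 0 0.5 1;0.2 0.9 0 0 0 0.5 1;0.2 0.9 0 0 0 0.5 1;0.2 0.9 0 0 0 0.5 1", squeeze=80)

```text
clock: 9.7
position: [0.5745, -0.0445, 0.1892]
tcp_rot: [3.136, 0.024, 3.137]
ft_force: [-0.0, -0.1, -2.1]
width: 0.142
```

Emit:
jog_arm(rows="0.1 0.9 0 0 0 0.5 1;0.1 0.9 0 0 0 0.4 1;0.1 0.9 0 0 0 0.3 1;0.1 0.9 0 0 0 0.3 1;0.1 0.9 0 0 0 0.2 1;0.1 0.9 0 0 0 0 1;0 0.5 0 0 0 0 1;0 0 0 0 0 0 1;0 0 0 0 0 0 1;0 0 0 0 0 0 1")

```text
clock: 10.95
position: [0.5927, 0.1386, 0.1995]
tcp_rot: [3.136, 0.032, -2.991]
ft_force: [0.3, 0.2, -2.4]
width: 0.146
```

```bash
cat >> h.py <<'E'
def crop(p,u0,v0,u1,v1,name,W=640):
    im=p["image"][v0:v1,u0:u1]; cv2.imwrite("pics/"+name,cv2.resize(im,None,fx=W/(u1-u0),fy=W/(u1-u0),interpolation=cv2.INTER_CUBIC))
E
python3 -c "
from h import *
to(.587,.133,.17,1.704)
p=camera('scene');find(p,'carrier0')
"
```

```text
pos [0.5927 0.1386 0.1995] phi 1.721 rp [3.136 0.032] w 0.146 F [ 0.3  0.2 -2.4] t 10.95 q [0.23 0.38 0.06 1.22 0.   0.08]
units [-0.19 -0.19 -0.98] turn -0.20
carrier0 0.9 [0.591 0.141 0.166] [364. 187.]
carrier0 0.87 [ 0.463 -0.405  0.001] [126. 331.]
```

Emit:
jog_arm(rows="-0.1 -0.1 0 0 0.36 -0.2 1;-0.1 -0.1 -0.3 0 0 0 1;0 0 -0.7 0 0 0 1;0 0 -0.7 0 0 0 1;0 0 -0.7 0 0 0 1;0 0 -0.7 0 0 0 1;0 0 -0.7 0 0 0 1;0 0 -0.4 0 0 0 1;0 0 0 0 0 0 1;0 0 0 0 0 0 1")

```text
clock: 12.3
position: [0.5844, 0.1285, 0.0669]
tcp_rot: [3.133, 0.003, -3.01]
ft_force: [-0.0, -0.5, -0.8]
width: 0.148
```

```bash
cat >> h.py <<'E'
_to=to
def to(*a):
    _to(*a)
    from scipy.spatial.transform import Rotation as Ro
    z=Ro.from_euler("xyz",bot.state()["tcp_rot"]).apply([0,0,1])
    print("tilt fix xy",(np.degrees(np.cross(z,[0,0,-1]))[:2]/5).round(2))
E
python3 -c "
from h import *
to(.587,.133,.0405,1.704)
p=camera('scene');find(p,'carrier0');crop(p,240,120,480,300,'p1.png')
"
```

```text
pos [0.5844 0.1285 0.0669] phi 1.702 rp [3.133e+00 3.000e-03] w 0.148 F [-0.  -0.5 -0.8] t 12.3 q [ 0.21  0.47 -0.15  0.94  0.01  0.08]
units [ 0.09  0.15 -0.88] turn 0.02
tilt fix xy [-0.11  0.02]
carrier0 0.88 [ 0.464 -0.405 -0.001] [126. 332.]
carrier0 0.78 [0.584 0.13  0.036] [355. 225.]
```

View pics/p1.png

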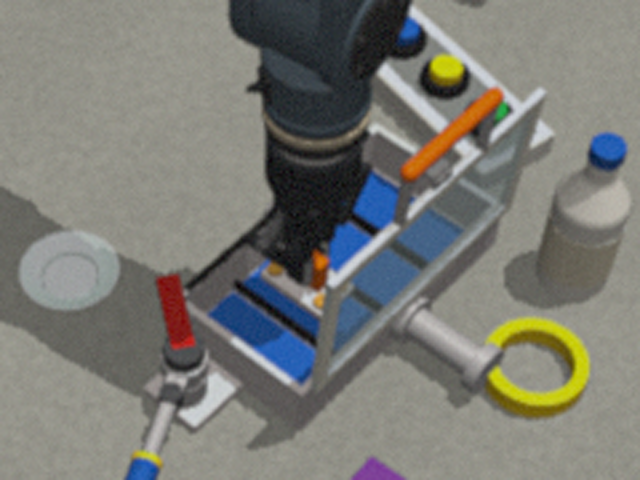

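p1.png: the held carrier at crop (310,290) sits over the second lane from the clamp side, clear of the ribs. I lower it.

Emit:
jog_arm(rows="0.1 0.15 -0.3 -0.1 0 0 1;0 0 -0.25 0 0 0 1;0 0 -0.15 0 0 0 1;0 0 -0.1 0 0 0 1;0 0 -0.05 0 0 0 1;0 0 0 0 0 0 1;0 0 0 0 0 0 1;0 0 0 0 0 0 1;0 0 0 0 0 0 1;0 0 0 0 0 0 1")

```text
clock: 13.65
position: [0.5884, 0.1337, 0.0417]
tcp_rot: [-3.142, 0.005, -3.01]
ft_force: [-0.3, -0.3, 0.7]
width: 0.146
```

```bash
python3 -c "
from h import *
to(.587,.133,.0405,1.704)
"
```

```text
pos [0.5884 0.1337 0.0417] phi 1.702 rp [-3.142  0.005] w 0.146 F [-0.3 -0.3  0.7] t 13.65 q [ 0.22  0.5  -0.17  0.89 -0.    0.09]
units [-0.05 -0.02 -0.04] turn 0.02
tilt fix xy [-0.01  0.05]
```

Emit:
jog_arm(rows="0 0 -0.04 0 0 0 1;0 0 0 0 0 0 1;0 0 0 0 0 0 0.6;0 0 0 0 0 0 0.6;0 0 0 0 0 0 0.6;0 0 0.4 0 0 0 0.6;0 0 0.8 0 0 0 0.6;0 0 0.9 0 0 0 0.6;0 0 0.9 0 0 0 0.6;0 0 0.9 0 0 0 0.6")

```text
clock: 14.9
position: [0.5873, 0.1334, 0.1631]
tcp_rot: [-3.141, 0.003, -3.01]
ft_force: [0.5, 1.1, -0.7]
width: 0.4
```

```bash
python3 -c "
from h import *
p=camera('scene');find(p,'carrier0')
to(.466,-.408,.15,1.82)
"
```

```text
carrier0 0.72 [ 0.465 -0.404 -0.001] [127. 332.]
carrier0 0.62 [0.585 0.13  0.007] [355. 233.]
pos [0.589  0.1337 0.1654] phi 1.702 rp [3.141 0.008] w 0.4 F [-0.2  0.6  0.3] t 15.0 q [ 0.22  0.4   0.01  1.17 -0.    0.09]
units [ -4.1  -18.06  -0.51] turn 1.35
tilt fix xy [-0.01  0.09]
```

Emit:
jog_arm(rows="-0.2 -0.9 0 0 0.1 0.2 0.4;-0.2 -0.9 0 0 0 0.2 0.4;-0.2 -0.9 0 0 0 0.2 0.4;-0.2 -0.9 0 0 0 0.2 0.4;-0.2 -0.9 0 0 0 0.2 0.4;-0.2 -0.9 0 0 0 0.2 0.4;-0.2 -0.9 0 0 0 0.2 0.4;-0.2 -0.9 0 0 0 0 0.4;-0.2 -0.9 0 0 0 0 0.4;-0.2 -0.9 0 0 0 0 0.4")

```text
clock: 16.25
position: [0.5256, -0.1423, 0.1659]
tcp_rot: [3.139, -0.0, -2.88]
ft_force: [-0.0, 0.3, 0.5]
width: 0.603
```

Emit:
jog_arm(rows="-0.2 -0.9 0 0 0 0 0.4;-0.2 -0.9 0 0 0 0 0.4;-0.2 -0.9 0 0 0 0 0.4;-0.2 -0.9 0 0 0 0 0.4;-0.2 -0.9 0 0 0 0 0.4;-0.2 -0.9 0 0 0 0 0.4;-0.2 -0.9 0 0 0 0 0.4;-0.2 -0.9 0 0 0 0 0.4;-0.2 -0.6 0 0 0 0 0.4;0 0 0 0 0 0 0.4")

```text
clock: 17.5
position: [0.467, -0.3847, 0.1652]
tcp_rot: [3.138, -0.002, -2.882]
ft_force: [0.3, 0.1, 0.3]
width: 0.598
```

```bash
python3 -c "
from h import *
p=camera('scene');find(p,'carrier0')
to(.466,-.407,.034,1.82)
"
```

```text
carrier0 0.92 [0.588 0.135 0.005] [358. 233.]
carrier0 0.67 [ 0.469 -0.408 -0.001] [127. 334.]
carrier0 0.46 [0.55  0.381 0.055] [423. 159.]
pos [ 0.4673 -0.3835  0.1653] phi 1.831 rp [ 3.137e+00 -2.000e-03] w 0.599 F [-0.3  0.1 -0.3] t 17.6 q [-0.69  0.41  0.03  1.19  0.   -0.95]
units [-0.04 -0.78 -4.38] turn -0.13
tilt fix xy [-0.04 -0.03]
```

Emit:
jog_arm(rows="0 -0.5 0 0 0 -0.1 0.4;0 -0.3 -0.4 0 0 0 0.4;0 0 -0.7 0 0 0 0.4;0 0 -0.7 0 0 0 0.4;0 0 -0.7 0 0 0 0.4;0 0 -0.7 0 0 0 0.4;0 0 -0.6 0 0 0 0.4;0 0 -0.4 0 0 0 0.4;0 0 -0.1 0 0 0 0.4;0 0 0 0 0 0 0.4")

```text
clock: 18.85
position: [0.4678, -0.4085, 0.0272]
tcp_rot: [3.135, -0.003, -2.887]
ft_force: [-0.5, 0.2, 0.7]
width: 0.597
```

```bash
python3 -c "
from h import *
to(.466,-.407,.034,1.82)
"
```

```text
pos [ 0.4678 -0.4085  0.0272] phi 1.825 rp [ 3.135e+00 -3.000e-03] w 0.597 F [-0.5  0.2  0.7] t 18.85 q [-0.72  0.55 -0.13  0.9   0.   -0.97]
units [-0.06  0.05  0.23] turn -0.06
tilt fix xy [-0.06 -0.05]
```

Emit:
jog_arm(rows="-0.05 0.05 0.23 0 0 0 0.4;0 0 0 0 0 0 1;0 0 0 0 0 0 1;0 0 0 0 0 0 1;0 0 0 0 0 0 1;0 0 0 0 0 0 1;0 0 0.5 0 0 0 1;0 0 0.9 0 0 0 1;0 0 0.9 0 0 0 1;0 0 0.9 0 0 0 1")

```text
clock: 20.1
position: [0.4658, -0.4065, 0.1355]
tcp_rot: [3.134, -0.004, -2.887]
ft_force: [1.2, -0.2, -2.2]
width: 0.15
```

```bash
python3 -c "
from h import *
to(.579,.196,.18,1.704)
"
```

```text
pos [ 0.4658 -0.4065  0.1355] phi 1.825 rp [ 3.134 -0.004] w 0.15 F [ 1.2 -0.2 -2.2] t 20.1 q [-0.72  0.46  0.02  1.14  0.   -0.97]
units [ 3.77 20.08  1.48] turn -1.39
tilt fix xy [-0.07 -0.06]
```

Emit:
jog_arm(rows="0.2 0.6 0.7 0 0 -0.1 1;0.2 0.9 0.7 0 0 -0.1 1;0.2 0.9 0 0 0 -0.1 1;0.2 0.9 0 0 0 -0.1 1;0.2 0.9 0 0 0 -0.1 1;0.2 0.9 0 0 0 -0.1 1;0.2 0.9 0 0 0 -0.1 1;0.2 0.9 0 0 0 -0.1 1;0.2 0.9 0 0 0 -0.1 1;0.2 0.9 0 0 0 -0.1 1")

```text
clock: 21.35
position: [0.5277, -0.1402, 0.1917]
tcp_rot: [-3.14, 0.006, -2.981]
ft_force: [0.2, -0.1, -2.0]
width: 0.151
```

Emit:
jog_arm(rows="0.2 0.9 0 0 0 -0.1 1;0.2 0.9 0 0 0 -0.1 1;0.2 0.9 0 0 0 -0.1 1;0.2 0.9 0 0 0 0 1;0.2 0.9 0 0 0 0 1;0.2 0.9 0 0 0 0 1;0.2 0.9 0 0 0 0 1;0.2 0.9 0 0 0 0 1;0.2 0.9 0 0 0 0 1;0 0.9 0 0 0 0 1")

```text
clock: 22.6
position: [0.5828, 0.1392, 0.2017]
tcp_rot: [-3.139, 0.013, -3.008]
ft_force: [0.3, -0.4, -1.3]
width: 0.147
```

```bash
python3 -c "
from h import *
to(.579,.196,.07,1.704)
p=camera('scene');find(p,'carrier0')
"
```

```text
pos [0.5828 0.1392 0.2017] phi 1.704 rp [-3.139  0.013] w 0.147 F [ 0.3 -0.4 -1.3] t 22.6 q [ 0.24  0.37  0.06  1.24 -0.    0.1 ]
units [-0.13  1.89 -4.39] turn -0.00
tilt fix xy [0.01 0.15]
carrier0 0.81 [0.58  0.141 0.167] [361. 184.]
carrier0 0.54 [0.588 0.134 0.008] [357. 232.]
```

Emit:
jog_arm(rows="-0.1 0.9 0 0 0.15 0 1;0 0.9 0 0 0 0 1;0 0.1 -0.4 0 0 0 1;0 0 -0.7 0 0 0 1;0 0 -0.7 0 0 0 1;0 0 -0.7 0 0 0 1;0 0 -0.7 0 0 0 1;0 0 -0.7 0 0 0 1;0 0 -0.1 0 0 0 1;0 0 0 0 0 0 1")

```text
clock: 23.95
position: [0.5778, 0.1894, 0.0799]
tcp_rot: [-3.138, -0.001, -3.01]
ft_force: [1.1, 0.7, -1.9]
width: 0.146
```

```bash
python3 -c "
from h import *
to(.579,.196,.041,1.704)
p=camera('scene');find(p,'carrier0')
"
```

```text
pos [0.5778 0.1894 0.0799] phi 1.702 rp [-3.138e+00 -1.000e-03] w 0.146 F [ 1.1  0.7 -1.9] t 23.95 q [ 0.32  0.48 -0.1   0.99 -0.    0.19]
units [ 0.04  0.22 -1.3 ] turn 0.02
tilt fix xy [ 0.05 -0.01]
carrier0 0.86 [0.589 0.133 0.008] [357. 233.]
carrier0 0.65 [0.573 0.194 0.043] [373. 206.]
carrier0 0.35 [0.661 0.174 0.067] [394. 227.]
```

Emit:
jog_arm(rows="0.05 0.2 -0.3 0 0 0 1;0 0 -0.3 0 0 0 1;0 0 -0.3 0 0 0 1;0 0 -0.2 0 0 0 1;0 0 -0.1 0 0 0 1;0 0 0 0 0 0 1;0 0 0 0 0 0 1;0 0 0 0 0 0 1;0 0 0 0 0 0 1;0 0 0 0 0 0 1")

```text
clock: 25.3
position: [0.5805, 0.1966, 0.0432]
tcp_rot: [-3.138, 0.002, -3.009]
ft_force: [-0.3, -0.1, -1.6]
width: 0.151
```

```bash
python3 -c "
from h import *
to(.579,.196,.041,1.704)
"
```

```text
pos [0.5805 0.1966 0.0432] phi 1.703 rp [-3.138e+00  2.000e-03] w 0.151 F [-0.3 -0.1 -1.6] t 25.3 q [ 0.33  0.52 -0.14  0.91 -0.    0.2 ]
units [-0.05 -0.02 -0.07] turn 0.01
tilt fix xy [0.03 0.03]
```

Emit:
jog_arm(rows="0 0 -0.1 0 0 0 1;0 0 0 0 0 0 1;0 0 0 0 0 0 0.6;0 0 0 0 0 0 0.6;0 0 0 0 0 0 0.6;0 0 0.4 0 0 0 0.6;0 0 0.8 0 0 0 0.6;0 0 0.9 0 0 0 0.6;0 0 0.9 0 0 0 0.6;-0.3 0 0.9 0 0 0 0.6")

```text
clock: 26.55
position: [0.5711, 0.1962, 0.1641]
tcp_rot: [-3.138, 0.002, -3.01]
ft_force: [-0.1, 0.5, 0.1]
width: 0.398
```

Emit:
jog_arm(rows="-0.9 0 0.7 0 0 0 0.6;-0.9 0 0.7 0 0 0 0.6;-0.9 0 0.7 0 0 0 0.6;-0.9 0 0.7 0 0 0 0.6;-0.9 0 0.5 0 0 0 0.6;-0.9 0 0.5 0 0 0 0.6;0 0 0 0 0 0 0.6;0 0 0 0 0 0 0.6;0 0 0 0 0 0 0.6;0 0 0 0 0 0 0.6")

```text
clock: 27.8
position: [0.4059, 0.1962, 0.2893]
tcp_rot: [-3.141, 0.012, -3.01]
ft_force: [0.0, 0.5, 0.2]
width: 0.406
```

```bash
python3 -c "
from h import *
to(.579,.196,.041,1.704)
p=camera('scene');find(p,'carrier0');crop(p,240,120,480,300,'p2.png')
for n in 'lid_handle','lid_hinge','loadlock': find(p,n)
q=camera('top');find(q,'carrier0');ribs(q)
for n in 'lid_handle','lid_hinge','loadlock': find(q,n)
"
```

```text
pos [0.4059 0.1962 0.2893] phi 1.702 rp [-3.141  0.012] w 0.406 F [0.  0.5 0.2] t 27.8 q [ 0.45  0.09 -0.1   1.37 -0.    0.32]
units [ 5.77 -0.01 -8.28] turn 0.02
tilt fix xy [-0.01  0.14]
carrier0 0.75 [0.577 0.198 0.009] [374. 215.]
carrier0 0.65 [ 0.594 -0.014  0.059] [309. 256.]
carrier0 0.64 [0.59  0.135 0.005] [358. 233.]
lid_handle 0.61 [0.679 0.172 0.267] [410. 171.]
lid_hinge 0.71 [ 0.59  -0.014  0.062] [308. 254.]
lid_hinge 0.68 [0.659 0.176 0.064] [394. 227.]
loadlock 0.87 [ 0.588  0.162 -0.   ] [366. 228.]
carrier0 0.75 [0.588 0.131 0.012] [263. 252.]
carrier0 0.67 [0.578 0.196 0.004] [235. 257.]
430 [0.7148 0.2214] 1.706 [ 15.5 137.3] [220.6 191.9]
72 [0.588  0.1333] -2.989 [33.3 10.1] [260.7 250.7]
76 [0.5805 0.1964] -2.959 [33.4 10.3] [231.1 254.2]
lid_handle 0.87 [0.675 0.174 0.264] [222. 192.]
lid_hinge 0.61 [0.662 0.176 0.064] [240. 215.]
loadlock 0.88 [0.589 0.168 0.001] [248. 251.]
```

View pics/p2.png

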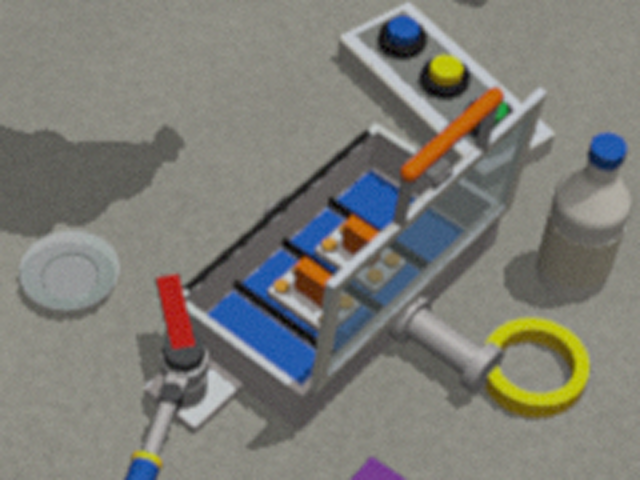

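p2.png shows both carriers flat in the middle lanes, with ribs at crop (310,280) and (362,235). The lid bar is at crop (452,135) and the lid angle is about 1.65. Next I turn the jaws onto chamber x and go above the bar.

Emit:
jog_arm(rows="0 0 0.7 0 0.1 -1 0.4;0 0 0.7 0 0 -1 0.4;0.2 -0.1 0.5 0 0 -1 0.4;0.4 -0.1 0 0 0 -1 0.4;0.4 -0.1 0 0 0 -1 0.4;0.4 -0.1 0 0 0 -1 0.4;0.4 -0.1 0 0 0 -1 0.4;0.4 -0.1 0 0 0 -1 0.4;0.4 -0.1 0 0 0 -1 0.4;0.4 0 0 0 0 -1 0.4")

```text
clock: 29.55
position: [0.4974, 0.1746, 0.3495]
tcp_rot: [3.14, 0.004, 2.374]
ft_force: [0.1, -0.3, -0.6]
width: 0.602
```

Emit:
jog_arm(rows="0.5 0 0 0 0 -1 0.4;0.5 0 0 0 0 -1 0.4;0.5 0 0 0 0 -1 0.4;0.5 0 0 0 0 -1 0.4;0.5 0 0 0 0 -1 0.4;0.5 0 0 0 0 -1 0.4;0.5 0 0 0 0 -1 0.4;0.5 0 0 0 0 -1 0.4;0.4 0 0 0 0 0 0.4;0.4 0 0 0 0 0 0.4")

```text
clock: 30.8
position: [0.6464, 0.1747, 0.3486]
tcp_rot: [3.14, 0.004, 1.651]
ft_force: [1.0, 0.3, -0.3]
width: 0.6
```

```bash
python3 -c "
from h import *
to(.676,.176,.268,.133)
p=camera('scene');find(p,'lid_handle')
"
```

```text
pos [0.6464 0.1747 0.3486] phi 0.08 rp [3.14  0.004] w 0.6 F [ 1.   0.3 -0.3] t 30.8 q [ 0.27  0.51  0.66  1.71 -0.    1.76]
units [ 0.99  0.04 -2.69] turn 0.61
tilt fix xy [0.05 0.02]
lid_handle 0.59 [0.676 0.175 0.269] [410. 169.]
```

Emit:
jog_arm(rows="0.5 0 0 0 0 0.3 0.4;0.5 0 0 0 0 0.3 0.4;0 0 0 0 0 0 0.4;0 0 -0.5 0 0 0 0.4;0 0 -0.5 0 0 0 0.4;0 0 -0.5 0 0 0 0.4;0 0 -0.5 0 0 0 0.4;0 0 -0.5 0 0 0 0.4;0 0 0 0 0 0 0.4;0 0 0 0 0 0 0.4")

```text
clock: 32.15
position: [0.6707, 0.1753, 0.2737]
tcp_rot: [3.14, 0.004, 1.701]
ft_force: [-0.0, -0.6, 0.4]
width: 0.6
```

```bash
python3 -c "
from h import *
to(.676,.176,.268,.133)
p=camera('scene');find(p,'lid_handle');crop(p,330,110,450,200,'p3.png')
"
```

```text
pos [0.6707 0.1753 0.2737] phi 0.13 rp [3.14  0.004] w 0.6 F [-0.  -0.6  0.4] t 32.15 q [ 0.26  0.54  0.52  1.55 -0.    1.7 ]
units [ 0.18  0.02 -0.19] turn 0.03
tilt fix xy [0.04 0.02]
lid_handle 0.66 [0.675 0.172 0.265] [408. 170.]
```

View pics/p3.png

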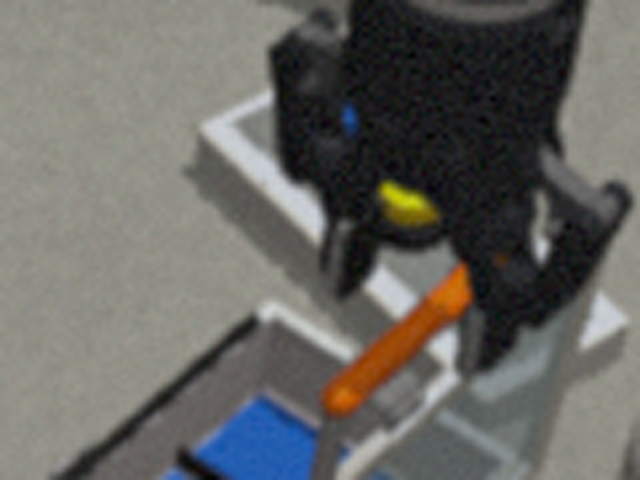

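p3.png: the fingers at crop (345,265) and (490,345) straddle the bar. I close on it.

Emit:
jog_arm(rows="0.15 0 -0.15 0 0 0 0.4;0 0 0 0 0 0 0.7;0 0 0 0 0 0 1;0 0 0 0 0 0 1;0 0 0 0 0 0 1;0 0 0 0 0 0 1;-0.3 0 0 0 0 0 1;-0.3 0 0 0 0 0 1;-0.3 0 0 0 0 0 1;0 0 0 0 0 0 1", squeeze=35)

```text
clock: 33.5
position: [0.6507, 0.172, 0.2705]
tcp_rot: [3.133, 0.01, 1.698]
ft_force: [-2.4, 1.6, 0.1]
width: 0.146
```

```bash
cat >> h.py <<'E'
def lid():
    h=np.array([.660,.1755,.060]);x=np.array([.991,.133,0])
    s=bot.state();d=s["position"]-h;print("lid by tcp",round(float(np.arctan2(d[2],-d@x)),3),"r",round(float(np.hypot(d@x,d[2])),4),"yoff",round(float(d@[-.133,.991,0]),4))
E
python3 -c "
from h import *
to(.676,.176,.268,.133);lid()
p=camera('scene');find(p,'lid_handle')
h=np.array([.660,.1755,.060])
for a in (1.57,1.4,1.2,1.,.8,.6,.4,.3,.2,.1,0): print(a,(h+.205*np.array([-.991*np.cos(a),-.133*np.cos(a),np.sin(a)])).round(4))
"
```

```text
pos [0.6507 0.172  0.2705] phi 0.127 rp [3.133 0.01 ] w 0.146 F [-2.4  1.6  0.1] t 33.5 q [ 0.26  0.5   0.43  1.5  -0.01  1.71]
units [ 0.84  0.13 -0.08] turn 0.07
tilt fix xy [0.1  0.11]
lid by tcp 1.525 r 0.2107 yoff -0.0023
lid_handle 0.82 [0.652 0.17  0.268] [399. 163.]
1.57 [0.6598 0.1755 0.265 ]
1.4 [0.6255 0.1709 0.262 ]
1.2 [0.5864 0.1656 0.2511]
1.0 [0.5502 0.1608 0.2325]
0.8 [0.5185 0.1565 0.2071]
0.6 [0.4923 0.153  0.1758]
0.4 [0.4729 0.1504 0.1398]
0.3 [0.4659 0.1495 0.1206]
0.2 [0.4609 0.1488 0.1007]
0.1 [0.4579 0.1484 0.0805]
0 [0.4568 0.1482 0.06  ]
```

Emit:
jog_arm(rows="-0.41 -0.05 -0.05 0 0.1 0 1;-0.41 -0.05 -0.06 0 0 0 1;-0.4 -0.05 -0.08 0 0 0 1;-0.4 -0.05 -0.1 0 0 0 1;-0.39 -0.05 -0.13 0 0 0 1;-0.38 -0.05 -0.15 0 0 0 1;-0.37 -0.05 -0.17 0 0 0 1;-0.36 -0.05 -0.2 0 0 0 1;-0.35 -0.05 -0.22 0 0 0 1;-0.33 -0.05 -0.24 0 0 0 1")

```text
clock: 34.85
position: [0.5426, 0.1577, 0.2333]
tcp_rot: [3.117, 0.009, 1.698]
ft_force: [2.4, -0.8, 4.0]
width: 0.145
```

```bash
python3 -c "
from h import *
to(.55,.161,.235,.133);lid()
p=camera('scene');find(p,'lid_handle')
"
```

```text
pos [0.5426 0.1577 0.2333] phi 0.127 rp [3.117 0.009] w 0.145 F [ 2.4 -0.8  4. ] t 34.85 q [ 0.29  0.3   0.02  1.27 -0.01  1.73]
units [0.25 0.11 0.06] turn 0.07
tilt fix xy [0.06 0.29]
lid by tcp 0.97 r 0.2101 yoff -0.0021
lid_handle 0.74 [0.542 0.156 0.225] [355. 151.]
lid_handle 0.22 [ 0.756 -0.135  0.001] [314. 354.]
```

Emit:
jog_arm(rows="-0.33 -0.04 -0.24 0 0.1 0 1;-0.32 -0.04 -0.26 0 0.1 0 1;-0.3 -0.04 -0.28 0 0.1 0 1;-0.28 -0.03 -0.3 0 0 0 1;-0.26 -0.03 -0.31 0 0 0 1;-0.24 -0.03 -0.33 0 0 0 1;-0.22 -0.03 -0.34 0 0 0 1;-0.2 -0.03 -0.36 0 0 0 1;-0.18 -0.02 -0.37 0 0 0 1;-0.16 -0.02 -0.38 0 0 0 1")

```text
clock: 36.2
position: [0.469, 0.1479, 0.1342]
tcp_rot: [3.135, 0.007, 1.697]
ft_force: [7.9, -2.6, 1.9]
width: 0.145
```

```bash
python3 -c "
from h import *
to(.4597,.149,.0955,.133);lid()
p=camera('scene');find(p,'lid_handle')
"
```

```text
pos [0.469  0.1479 0.1342] phi 0.126 rp [3.135 0.007] w 0.145 F [ 7.9 -2.6  1.9] t 36.2 q [ 0.31  0.25 -0.31  1.01 -0.01  1.76]
units [-0.31  0.04 -1.29] turn 0.08
tilt fix xy [0.07 0.09]
lid by tcp 0.367 r 0.2067 yoff -0.002
lid_handle 0.97 [0.471 0.143 0.125] [328. 168.]
```

Emit:
jog_arm(rows="0 0 -0.3 0 0 0 1;-0.05 0 -0.3 0 0 0 1;-0.05 0 -0.3 0 0 0 1;-0.03 0 -0.3 0 0 0 1;-0.02 0 -0.2 0 0 0 1;0 0 0 0 0 0 1;0 0 0 0 0 0 1;0 0 0 0 0 0 1;0 0 0 0 0 0 1;0 0 0 0 0 0 1")

```text
clock: 37.55
position: [0.4603, 0.1468, 0.0885]
tcp_rot: [3.141, 0.008, 1.697]
ft_force: [0.7, -2.5, 4.2]
width: 0.144
```

```bash
python3 -c "
from h import *
to(.4567,.1482,.066,.133);lid()
p=camera('scene');find(p,'lid_handle')
"
```

```text
pos [0.4603 0.1468 0.0885] phi 0.126 rp [3.141 0.008] w 0.144 F [ 0.7 -2.5  4.2] t 37.55 q [ 0.31  0.28 -0.4   0.89 -0.01  1.76]
units [-0.12  0.05 -0.75] turn 0.08
tilt fix xy [0.08 0.02]
lid by tcp 0.14 r 0.2037 yoff -0.0019
lid_handle 0.75 [0.458 0.143 0.077] [324. 179.]
lid_handle 0.33 [ 0.755 -0.13   0.002] [315. 351.]
```

Emit:
jog_arm(rows="0 0 -0.1 0 0 0 1;0 0 -0.1 0 0 0 1;0 0 -0.1 0 0 0 1;0 0 -0.1 0 0 0 1;0 0 0 0 0 0 1;0 0 0 0 0 0 1;0 0 0 0 0 0 1;0 0 0 0 0 0 1;0 0 0 0 0 0 1;0 0 0 0 0 0 1")

```text
clock: 38.9
position: [0.4596, 0.1468, 0.0764]
tcp_rot: [-3.141, 0.007, 1.697]
ft_force: [3.1, -2.5, -4.1]
width: 0.144
```

```bash
python3 -c "
from h import *
to(.4567,.1482,.067,.133);lid()
p=camera('scene');find(p,'lid_handle')
"
```

```text
pos [0.4596 0.1468 0.0764] phi 0.126 rp [-3.141  0.007] w 0.144 F [ 3.1 -2.5 -4.1] t 38.9 q [ 0.31  0.3  -0.42  0.86 -0.01  1.76]
units [-0.1   0.05 -0.31] turn 0.08
tilt fix xy [0.08 0.01]
lid by tcp 0.081 r 0.203 yoff -0.0018
lid_handle 0.68 [0.46  0.145 0.067] [326. 182.]
```

Emit:
jog_arm(rows="0 0 -0.08 0 0 0 1;0 0 -0.08 0 0 0 1;0 0 0 0 0 0 1;0 0 0 0 0 0 1;0 0 0 0 0 0 1;0 0 0 0 0 0 1;0 0 0 0 0 0 1;0 0 0 0 0 0 1;0 0 0 0 0 0 1;0 0 0 0 0 0 1")

```text
clock: 40.25
position: [0.4596, 0.1468, 0.0716]
tcp_rot: [3.142, 0.007, 1.697]
ft_force: [2.0, -1.7, -2.6]
width: 0.143
```

```bash
python3 -c "
from h import *
to(.4567,.1482,.067,.133);lid()
for i in range(2):
  p=camera('scene');find(p,'lid_handle')
crop(p,240,120,480,300,'p4.png')
"
```

```text
pos [0.4596 0.1468 0.0716] phi 0.126 rp [3.142 0.007] w 0.143 F [ 2.  -1.7 -2.6] t 40.25 q [ 0.31  0.3  -0.42  0.85 -0.01  1.76]
units [-0.1   0.05 -0.15] turn 0.08
tilt fix xy [0.08 0.01]
lid by tcp 0.057 r 0.2028 yoff -0.0018
lid_handle 0.59 [0.459 0.147 0.062] [326. 183.]
lid_handle 0.68 [0.458 0.143 0.063] [325. 183.]
lid_handle 0.68 [ 0.575 -0.406  0.001] [152. 370.]
lid_handle 0.61 [0.487 0.394 0.055] [408. 143.]
```

View pics/p4.png

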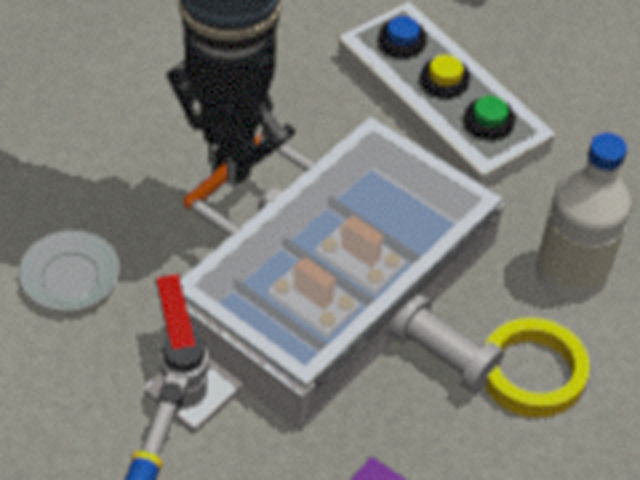

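p4.png: the lid lies on the chamber with its bar at crop (225,180). The downward pull on the tool means the catch has taken hold. I open and lift.

Emit:
jog_arm(rows="0 0 -0.05 0 0 0 1;0 0 0 0 0 0 0.5;0 0 0 0 0 0 0.5;0 0 0 0 0 0 0.5;0 0 0.3 0 0 0 0.5;0 0 0.6 0 0 0 0.5;0 0 0.8 0 0 0 0.5;0 0 0.8 0 0 0 0.5;0 0 0 0 0 0 0.5;0 0 0 0 0 0 0.5")

```text
clock: 41.7
position: [0.4581, 0.1477, 0.1494]
tcp_rot: [-3.14, 0.005, 1.698]
ft_force: [-0.6, -0.7, -0.9]
width: 0.498
```

```bash
python3 -c "
from h import *
to(.4567,.1482,.067,.133)
p=camera('scene');find(p,'lid_handle');find(p,'wrench_grip');find(p,'clamp_axis')
crop(p,220,130,440,295,'p5.png')
p=camera('top');find(p,'lid_handle');find(p,'wrench_grip');find(p,'clamp_axis')
"
```

```text
pos [0.4581 0.1477 0.1494] phi 0.127 rp [-3.14   0.005] w 0.498 F [-0.6 -0.7 -0.9] t 41.7 q [ 0.31  0.22 -0.3   1.05 -0.    1.76]
units [-0.05  0.02 -2.75] turn 0.07
tilt fix xy [ 0.05 -0.01]
lid_handle 0.63 [0.459 0.142 0.06 ] [324. 184.]
clamp_axis 0.98 [ 0.592 -0.012  0.059] [310. 255.]
lid_handle 0.7 [0.456 0.148 0.055] [252. 313.]
lid_handle 0.59 [0.592 0.166 0.001] [249. 250.]
wrench_grip 0.9 [ 0.671 -0.127  0.054] [383. 212.]
wrench_grip 0.26 [0.459 0.149 0.056] [252. 312.]
clamp_axis 0.92 [ 0.594 -0.011  0.053] [328. 248.]
```

View pics/p5.png

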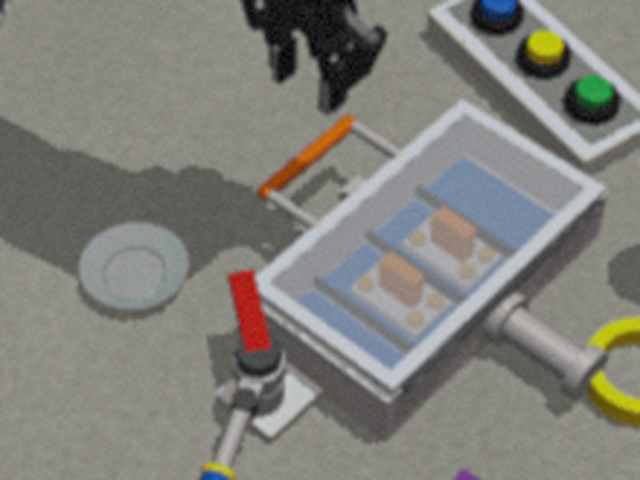

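p5.png: the lid is shut flat and the bar at crop (308,158) has dropped to about 60 mm. The wrench handle runs down-left from (245,400). Its angle about the axis is -0.98 rad, so I hover over the grip with the jaws across it.

Emit:
jog_arm(rows="0.4 -0.9 0.2 0 0 0.6 0.5;0.7 -0.9 0 0 0 0.6 0.5;0.7 -0.9 0 0 0 0.6 0.5;0.7 -0.9 0 0 0 0.6 0.5;0.7 -0.9 0 0 0 0.6 0.5;0.7 -0.9 0 0 0 0.6 0.5;0.7 -0.9 0 0 0 0.6 0.5;0.7 -0.9 0 0 0 0.6 0.5;0.7 -0.9 0 0 0 0.6 0.5;0.6 -0.9 0 0 0 0.6 0.5")

```text
clock: 43.35
position: [0.6604, -0.1296, 0.1531]
tcp_rot: [-3.137, 0.003, 2.242]
ft_force: [0.1, 0.5, 0.5]
width: 0.499
```

```bash
python3 -c "
from h import *
to(.670,-.128,.060,.594)
p=camera('scene');find(p,'wrench_grip');find(p,'lid_handle')
"
```

```text
pos [ 0.6604 -0.1296  0.1531] phi 0.672 rp [-3.137e+00  3.000e-03] w 0.499 F [0.1 0.5 0.5] t 43.35 q [-0.19  0.53  0.19  1.23 -0.01  0.71]
units [ 0.32  0.05 -3.1 ] turn -0.89
tilt fix xy [ 0.06 -0.02]
wrench_grip 0.83 [ 0.671 -0.129  0.053] [289. 311.]
lid_handle 0.67 [0.46  0.145 0.062] [326. 183.]
```

Emit:
jog_arm(rows="0.3 0.05 0 0 0 -0.9 0.5;0 0 0 0 0 0 0.5;0 0 -0.5 0 0 0 0.5;0 0 -0.5 0 0 0 0.5;0 0 -0.5 0 0 0 0.5;0 0 -0.5 0 0 0 0.5;0 0 -0.4 0 0 0 0.5;0 0 -0.4 0 0 0 0.5;0 0 0 0 0 0 0.5;0 0 0 0 0 0 0.5")

```text
clock: 44.75
position: [0.6655, -0.1257, 0.0609]
tcp_rot: [-3.134, -0.001, 2.162]
ft_force: [-0.5, -0.1, 0.1]
width: 0.499
```

```bash
cat >> h.py <<'E'
AX=np.array([.592,-.0125])
def wr():
    s=bot.state();d=s["position"][:2]-AX;th=np.arctan2(d[1],d[0]);t=np.array([np.sin(th),-np.cos(th)])
    print("tcp angle",round(th,3),"r",round(np.hypot(*d),4),"cw dir",t.round(3),"F against cw",round(float(-s["ft_force"][:2]@t),1),"F",s["ft_force"].round(1),"phi want",round((th+np.pi/2),3))
E
python3 -c "
from h import *
to(.670,-.128,.060,.594);wr()
p=camera('scene');find(p,'wrench_grip');crop(p,240,220,360,340,'p6.png',600)
"
```

```text
pos [ 0.6655 -0.1257  0.0609] phi 0.591 rp [-3.134e+00 -1.000e-03] w 0.499 F [-0.5 -0.1  0.1] t 44.75 q [-0.18  0.6   0.08  1.05 -0.    0.79]
units [ 0.15 -0.08 -0.03] turn 0.03
tilt fix xy [ 0.04 -0.08]
tcp angle -0.995 r 0.135 cw dir [-0.838 -0.545] F against cw -0.5 F [-0.5 -0.1  0.1] phi want 0.576
wrench_grip 0.77 [ 0.669 -0.128  0.054] [289. 310.]
wrench_grip 0.25 [0.759 0.229 0.001] [439. 259.]
```

View pics/p6.png

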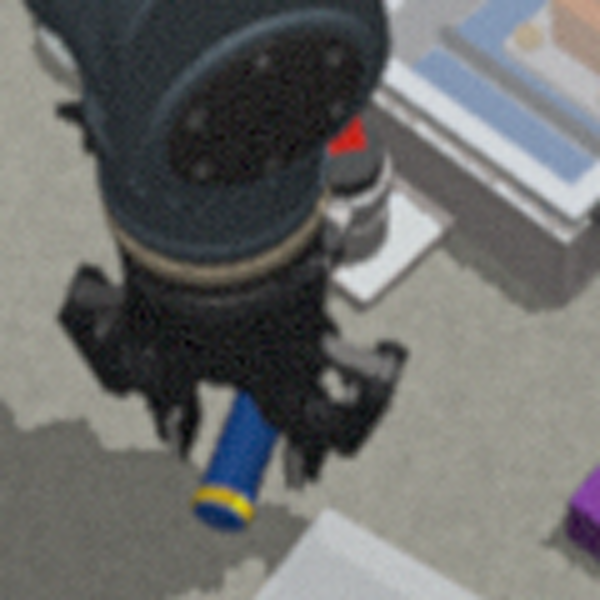

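p6.png: the handle at crop (245,460) lies between the fingers (180,430) and (305,455). I sweep clockwise.

Emit:
jog_arm(rows="-0.23 -0.17 0 0 0 -0.65 0.5;-0.24 -0.15 0 0 0 -0.7 0.5;-0.25 -0.14 0 0 0 -0.7 0.5;-0.26 -0.12 0 0 0 -0.7 0.5;-0.26 -0.11 0 0 0 -0.7 0.5;-0.27 -0.09 0 0 0 -0.7 0.5;-0.27 -0.07 0 0 0 -0.7 0.5;-0.28 -0.05 0 0 0 -0.7 0.5;0 0 0 0 0 0 0.5;0 0 0 0 0 0 0.5")

```text
clock: 46.1
position: [0.6115, -0.1497, 0.0669]
tcp_rot: [3.128, -0.001, 1.669]
ft_force: [-0.3, 0.6, 0.0]
width: 0.502
```

```bash
python3 -c "
from h import *
to(.670,-.128,.060,.594);wr()
p=camera('scene');find(p,'wrench_grip')
p=camera('top');find(p,'wrench_grip')
"
```

```text
pos [ 0.6115 -0.1497  0.0669] phi 0.099 rp [ 3.128e+00 -1.000e-03] w 0.502 F [-0.3  0.6  0. ] t 46.1 q [-0.24  0.51 -0.08  0.97  0.01  1.23]
units [ 1.95  0.72 -0.23] turn 5.68
tilt fix xy [-0.03  0.15]
tcp angle -1.429 r 0.1385 cw dir [-0.99  -0.141] F against cw -0.2 F [-0.3  0.6  0. ] phi want 0.141
wrench_grip 0.83 [ 0.618 -0.151  0.052] [265. 300.]
wrench_grip 0.54 [0.763 0.228 0.004] [440. 260.]
wrench_grip 0.62 [ 0.618 -0.149  0.055] [394. 237.]
```

Emit:
jog_arm(rows="-0.28 -0.03 -0.12 0 0.1 -0.4 0.5;-0.28 -0.02 -0.12 0 0 -0.7 0.5;-0.28 0 0 0 0 -0.7 0.5;-0.1 0 0 0 0 -0.2 0.5;0 0 0 0 0 0 0.5;0 0 0 0 0 0 0.5;-0.1 0 0 0 0 -0.2 0.5;-0.1 0 0 0 0 -0.2 0.5;-0.1 0.01 0 0 0 -0.2 0.5;-0.1 0.01 0 0 0 -0.2 0.5")

```text
clock: 47.55
position: [0.5745, -0.1503, 0.0604]
tcp_rot: [3.128, -0.003, 1.414]
ft_force: [4.7, 0.5, -1.9]
width: 0.5
```

```bash
python3 -c "
from h import *
to(.670,-.128,.060,.594);wr()
p=camera('scene');find(p,'wrench_grip')
p=camera('top');find(p,'wrench_grip')
"
```

```text
pos [ 0.5745 -0.1503  0.0604] phi 2.985 rp [ 3.128e+00 -3.000e-03] w 0.5 F [ 4.7  0.5 -1.9] t 47.55 q [-0.26  0.47 -0.18  0.91  0.    1.47]
units [ 3.18  0.74 -0.01] turn 8.61
tilt fix xy [-0.01  0.15]
tcp angle -1.697 r 0.1389 cw dir [-0.992  0.126] F against cw 4.6 F [ 4.7  0.5 -1.9] phi want -0.126
```

Emit:
jog_arm(rows="-0.1 0.01 0 0 0 -0.15 0.5;-0.1 0.01 0 0 0 -0.15 0.5;-0.1 0.02 0 0 0 -0.2 0.5;-0.1 0.02 0 0 0 -0.2 0.5;-0.05 0.01 0 0 0 -0.1 0.5;0 0 0 0 0 0 0.5;0 0 0 0 0 0 0.5;0 0 0 0 0 0 0.5;0 0 0 0 0 0 0.5;-0.02 0 0 0 0 0 0.5")

```text
clock: 49.0
position: [0.5598, -0.1483, 0.0604]
tcp_rot: [3.128, -0.002, 1.34]
ft_force: [4.2, 1.2, -1.0]
width: 0.501
```

```bash
python3 -c "
from h import *
to(.670,-.128,.060,.594);wr()
p=camera('top');find(p,'wrench_grip')
"
```

```text
pos [ 0.5598 -0.1483  0.0604] phi 2.911 rp [ 3.128e+00 -2.000e-03] w 0.501 F [ 4.2  1.2 -1. ] t 49.0 q [-0.26  0.44 -0.22  0.89  0.    1.54]
units [ 3.67  0.68 -0.01] turn 9.45
tilt fix xy [0.01 0.15]
tcp angle -1.804 r 0.1396 cw dir [-0.973  0.231] F against cw 3.8 F [ 4.2  1.2 -1. ] phi want -0.233
wrench_grip 0.68 [ 0.569 -0.152  0.057] [395. 260.]
wrench_grip 0.61 [ 0.762  0.228 -0.003] [222. 175.]
```

Emit:
jog_arm(rows="-0.1 0.02 0 0 0 -0.2 0.5;-0.1 0.02 0 0 0 -0.2 0.5;-0.1 0.03 0 0 0 -0.2 0.5;-0.1 0.03 0 0 0 -0.2 0.5;-0.02 0 0 0 0 0 0.5;0 0 0 0 0 0 0.5;0 0 0 0 0 0 0.5;0 0 0 0 0 0 0.5;0 0 0 0 0 0 0.5;-0.02 0 0 0 0 0 0.5")

```text
clock: 50.35
position: [0.5456, -0.1449, 0.0603]
tcp_rot: [3.128, -0.003, 1.266]
ft_force: [4.0, 2.3, 0.1]
width: 0.496
```

```bash
python3 -c "
from h import *
to(.670,-.128,.060,.594);wr()
p=camera('top');find(p,'wrench_grip')
"
```

```text
pos [ 0.5456 -0.1449  0.0603] phi 2.837 rp [ 3.128e+00 -3.000e-03] w 0.496 F [4.  2.3 0.1] t 50.35 q [-0.26  0.42 -0.26  0.88  0.    1.62]
units [ 4.15  0.56 -0.01] turn 10.30
tilt fix xy [0.02 0.15]
tcp angle -1.908 r 0.1403 cw dir [-0.944  0.331] F against cw 3.1 F [4.  2.3 0.1] phi want -0.337
wrench_grip 0.62 [0.554 0.385 0.053] [141. 266.]
wrench_grip 0.55 [ 0.556 -0.145  0.056] [392. 266.]
wrench_grip 0.43 [0.458 0.148 0.057] [252. 312.]
```

Emit:
jog_arm(rows="-0.1 0.03 0 0 0 -0.2 0.5;-0.1 0.04 0 0 0 -0.2 0.5;-0.1 0.04 0 0 0 -0.2 0.5;-0.1 0.04 0 0 0 -0.2 0.5;-0.02 0.01 0 0 0 0 0.5;0 0 0 0 0 0 0.5;0 0 0 0 0 0 0.5;0 0 0 0 0 0 0.5;0 0 0 0 0 0 0.5;-0.02 0.01 0 0 0 0 0.5")

```text
clock: 51.7
position: [0.5341, -0.1406, 0.0607]
tcp_rot: [3.122, -0.002, 1.188]
ft_force: [6.7, -0.1, -4.2]
width: 0.502
```

```bash
python3 -c "
from h import *
to(.670,-.128,.060,.594);wr()
p=camera('top');find(p,'wrench_grip')
"
```

```text
pos [ 0.5341 -0.1406  0.0607] phi 2.759 rp [ 3.122e+00 -2.000e-03] w 0.502 F [ 6.7 -0.1 -4.2] t 51.7 q [-0.26  0.4  -0.29  0.86  0.    1.7 ]
units [ 4.53  0.42 -0.02] turn 11.19
tilt fix xy [0.06 0.22]
tcp angle -1.995 r 0.1405 cw dir [-0.911  0.412] F against cw 6.1 F [ 6.7 -0.1 -4.2] phi want -0.424
wrench_grip 0.61 [ 0.545 -0.141  0.055] [390. 271.]
```

Emit:
jog_arm(rows="-0.09 0.04 0 0 0 -0.1 0.5;-0.09 0.04 0 0 0 -0.1 0.5;0 0 0 0 0 0 0.5;0 0 0 0 0 0 0.5;0 0 0 0 0 0 0.5;0 0 0 0 0 0 0.5;0 0 0 0 0 0 0.5;0 0 0 0 0 0 0.5;0 0 0 0 0 0 0.5;0 0 0 0 0 0 0.5")

```text
clock: 53.05
position: [0.5343, -0.1407, 0.0614]
tcp_rot: [3.109, -0.002, 1.165]
ft_force: [5.3, 0.5, -2.0]
width: 0.499
```

```bash
python3 -c "
from h import *
wr()
p=camera('top');find(p,'wrench_grip');print(bot.state()['position'])
"
```

```text
tcp angle -1.994 r 0.1406 cw dir [-0.912  0.41 ] F against cw 4.6 F [ 5.3  0.5 -2. ] phi want -0.423
wrench_grip 0.91 [ 0.544 -0.144  0.056] [392. 271.]
[ 0.53432405 -0.14074011  0.06143514]
```

Emit:
jog_arm(rows="-0.18 0.08 0 0 0.2 0 0.5;-0.18 0.08 0 0 0 0 0.5;0 0 0 0 0 0 0.5;0 0 0 0 0 0 0.5;0 0 0 0 0 0 0.5;0 0 0 0 0 0 0.5;0 0 0 0 0 0 0.5;0 0 0 0 0 0 0.5;0 0 0 0 0 0 0.5;-0.18 0.08 0 0 0 0 0.5")

```text
clock: 54.4
position: [0.5303, -0.14, 0.0633]
tcp_rot: [3.099, 0.008, 1.158]
ft_force: [11.4, -6.1, -5.8]
width: 0.499
```

```bash
python3 -c "
from h import *
wr()
p=camera('top');find(p,'wrench_grip');print(bot.state()['position'],bot.state()['tcp_rot'])
crop(p,300,210,440,300,'p7.png')
"
```

```text
tcp angle -2.021 r 0.1417 cw dir [-0.9    0.436] F against cw 12.9 F [11.4 -6.1 -5.8] phi want -0.451
wrench_grip 0.84 [ 0.54  -0.145  0.057] [392. 273.]
[ 0.52978493 -0.1398836   0.06328832] [3.09959338 0.00816352 1.1576512 ]
```

View pics/p7.png

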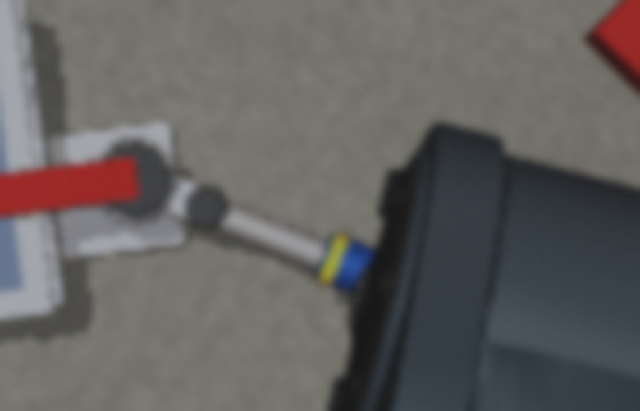

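p7.png: the red arm lies over the lid edge at crop (60,190), so the clamp is at its stop, and the wrench is still straight. I fix the tilt, then push in larger steps.

Emit:
jog_arm(rows="0 0 0 0 0 0 0.5;0 0 -0.05 0.15 0.4 0 0.5;0 0 -0.05 0 0 0 0.5;0 0 0 0 0 0 0.5;0 0 0 0 0 0 0.5;0 0 0 0 0 0 0.5;-0.18 0.08 0 0 0 0 0.5;-0.25 0.12 0 0 0 0 0.5;-0.25 0.12 0 0 0 0 0.5;-0.25 0.12 0 0 0 0 0.5")

```text
clock: 55.75
position: [0.5128, -0.1339, 0.0632]
tcp_rot: [3.109, 0.015, 1.152]
ft_force: [15.8, -4.9, -10.7]
width: 0.497
```

```bash
python3 -c "
from h import *
wr();to(.53,-.14,.06,-.45)
p=camera('top');find(p,'wrench_grip')
to(.53,-.14,.06,-.45)
crop(p,300,210,440,300,'p8.png')
"
```

```text
tcp angle -2.149 r 0.145 cw dir [-0.837  0.547] F against cw 15.9 F [ 15.8  -4.9 -10.7] phi want -0.578
pos [ 0.5128 -0.1339  0.0632] phi 2.723 rp [3.109 0.015] w 0.497 F [ 15.8  -4.9 -10.7] t 55.75 q [-0.24  0.36 -0.35  0.83 -0.02  1.74]
units [ 0.57 -0.2  -0.11] turn -0.36
tilt fix xy [0.31 0.27]
wrench_grip 0.53 [ 0.525 -0.134  0.054] [387. 281.]
pos [ 0.5123 -0.1337  0.0633] phi 2.723 rp [3.11  0.016] w 0.5 F [13.9 -6.6 -8.2] t 55.85 q [-0.24  0.36 -0.36  0.83 -0.02  1.74]
units [ 0.59 -0.21 -0.11] turn -0.36
tilt fix xy [0.31 0.26]
```

View pics/p8.png

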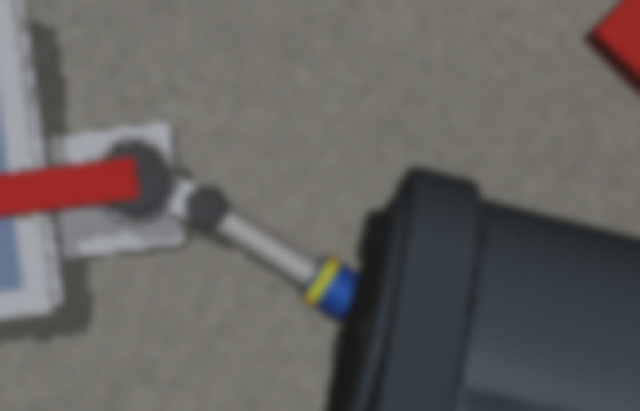

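p8.png: the shaft has swung from about 0.40 to 0.58 rad relative to the fixed joint at crop (207,207). That is a bend of about 0.17 with the arm at its stop, so it has clicked. I ease back, open and lift.

Emit:
jog_arm(rows="0.18 -0.09 0 0 0 0 0.5;0.18 -0.09 0 0 0 0 0.5;0.18 -0.09 0 0 0 0 0.5;0.18 -0.07 0 0 0 0 0.5;0.1 -0.04 0 0 0 0 0.4;0 0 0 0 0 0 0.35;0 0 0 0 0 0 0.35;0 0 0 0 0 0 0.35;0 0 0 0 0 0 0.35;0 0 0 0 0 0 0.35")

```text
clock: 57.1
position: [0.5366, -0.1454, 0.0621]
tcp_rot: [3.109, 0.016, 1.151]
ft_force: [0.5, 0.1, 0.6]
width: 0.649
```

```bash
python3 -c "
from h import *
wr();to(.53,-.14,.06,-.45)
p=camera('top');find(p,'wrench_grip')
to(.53,-.14,.06,-.45)
crop(p,300,210,440,300,'p9.png')
"
```

```text
tcp angle -1.966 r 0.144 cw dir [-0.923  0.385] F against cw 0.5 F [0.5 0.1 0.6] phi want -0.395
pos [ 0.5366 -0.1454  0.0621] phi 2.722 rp [3.109 0.016] w 0.649 F [0.5 0.1 0.6] t 57.1 q [-0.25  0.4  -0.29  0.85 -0.02  1.74]
units [-0.22  0.18 -0.07] turn -0.35
tilt fix xy [0.32 0.26]
wrench_grip 0.8 [ 0.546 -0.145  0.056] [392. 271.]
wrench_grip 0.61 [ 0.762  0.229 -0.004] [222. 175.]
pos [ 0.5366 -0.1454  0.062 ] phi 2.722 rp [3.109 0.016] w 0.651 F [ 1.  -0.7  0.7] t 57.2 q [-0.25  0.4  -0.29  0.85 -0.02  1.74]
units [-0.22  0.18 -0.07] turn -0.35
tilt fix xy [0.32 0.26]
```

View pics/p9.png

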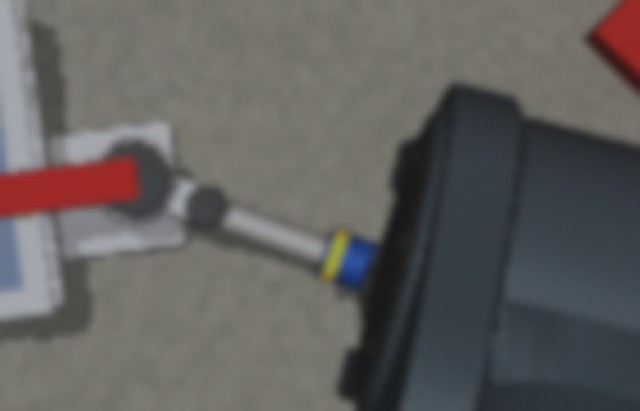

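p9.png: the wrench is straight again, with the joint at crop (207,207) in line, and the red arm is still at its stop. I lift and head for the blue key.

Emit:
jog_arm(rows="0 0 0.4 0.1 0.1 0 0.35;0 0 0.7 0.1 0.1 0 0.35;0 0 0.9 0.1 0.1 0 0.35;0 0 0.9 0 0 0 0.5;-0.2 0.9 0.9 0 0 0.8 1;-0.2 0.9 0 0 0 0.8 1;-0.2 0.9 0 0 0 0.8 1;-0.2 0.9 0 0 0 0.8 1;-0.2 0.9 0 0 0 0.8 1;-0.2 0.9 0 0 0 0.8 1")

```text
clock: 58.45
position: [0.4995, 0.0197, 0.18]
tcp_rot: [-3.14, 0.002, 1.58]
ft_force: [-0.2, -0.9, -0.0]
width: -0.0
```

Emit:
jog_arm(rows="-0.2 0.9 0 0 0 0.8 1;-0.2 0.9 0 0 0 0.8 1;-0.2 0.9 0 0 0 0.8 1;-0.2 0.9 0 0 0 0.8 1;-0.2 0.9 0 0 0 0 1;-0.2 0.9 0 0 0 0 1;-0.2 0.9 0 0 0 0 1;-0.2 0.9 0 0 0 0 1;-0.2 0.9 0 0 0 0 1;-0.2 0.9 0 0 0 0 1")

```text
clock: 59.7
position: [0.4369, 0.2987, 0.1808]
tcp_rot: [3.141, 0.002, 1.87]
ft_force: [0.7, 0.3, 0.5]
width: -0.0
```

```bash
python3 -c "
from h import *
to(.4215,.397,.10,.133)
for n in ('scene','top'):
  p=camera(n)
  for k in 'blue yellow green'.split(): find(p,'key_%s_top'%k)
  find(p,'lid_handle');find(p,'wrench_grip')
"
```

```text
pos [0.4369 0.2987 0.1808] phi 0.299 rp [3.141e+00 2.000e-03] w -0.0 F [0.7 0.3 0.5] t 59.7 q [ 0.6   0.28 -0.14  1.15 -0.    1.87]
units [-0.51  3.28 -2.69] turn -1.90
tilt fix xy [0.03 0.01]
key_blue_top 0.45 [0.423 0.397 0.058] [392. 128.]
key_yellow_top 0.63 [0.484 0.395 0.054] [408. 143.]
key_yellow_top 0.47 [0.548 0.383 0.051] [422. 160.]
key_green_top 0.57 [0.548 0.381 0.052] [422. 160.]
lid_handle 0.97 [0.458 0.144 0.059] [325. 184.]
wrench_grip 0.74 [ 0.59  -0.014  0.063] [308. 254.]
wrench_grip 0.72 [ 0.542 -0.15   0.052] [244. 276.]
key_yellow_top 0.55 [0.487 0.388 0.053] [139. 298.]
key_green_top 0.57 [0.553 0.386 0.051] [141. 267.]
lid_handle 0.56 [0.459 0.149 0.056] [252. 312.]
lid_handle 0.49 [0.661 0.175 0.061] [240. 216.]
wrench_grip 0.94 [ 0.542 -0.143  0.055] [391. 272.]
```

Emit:
jog_arm(rows="-0.1 0.8 0 0 0 0 1;-0.1 0.8 0 0 0 0 1;-0.1 0.8 0 0 0 0 1;-0.1 0.8 0 0 0 0 1;-0.1 0.1 -0.5 0 0 0 1;0 0 -0.7 0 0 0 1;0 0 -0.7 0 0 0 1;0 0 -0.5 0 0 0 1;0 0 0 0 0 0 1;0 0 0 0 0 0 1")

```text
clock: 61.55
position: [0.4209, 0.3957, 0.1036]
tcp_rot: [-3.139, 0.005, 1.866]
ft_force: [-0.0, -0.2, -0.5]
width: -0.001
```

```bash
python3 -c "
from h import *
to(.422,.397,.065,.133)
"
```

```text
pos [0.4209 0.3957 0.1036] phi 0.295 rp [-3.139  0.005] w -0.001 F [-0.  -0.2 -0.5] t 61.55 q [ 0.76  0.41 -0.14  1.02 -0.    2.03]
units [ 0.04  0.04 -1.29] turn -1.86
tilt fix xy [ 0.07 -0.01]
```

Emit:
jog_arm(rows="0.04 0.04 -0.3 0 0 0 1;0 0 -0.4 0 0 0 1;0 0 -0.3 0 0 0 1;0 0 -0.2 0 0 0 1;0 0 -0.1 0 0 0 1;0 0 -0.1 0 0 0 1;0 0 -0.1 0 0 0 1;0 0 -0.1 0 0 0 1;0 0 -0.1 0 0 0 1;0 0 -0.1 0 0 0 1")

```text
clock: 62.8
position: [0.423, 0.3974, 0.0646]
tcp_rot: [3.132, -0.001, 1.866]
ft_force: [-7.7, -8.1, 32.4]
width: -0.003
```

```bash
python3 -c "
from h import *
to(.422,.397,.065,.133)
p=camera('scene');crop(p,360,90,480,190,'k1.png')
"
```

```text
pos [0.423  0.3974 0.0646] phi 0.295 rp [ 3.132e+00 -1.000e-03] w -0.003 F [-7.7 -8.1 32.4] t 62.8 q [ 0.76  0.45 -0.21  0.91 -0.    2.03]
units [-0.03 -0.01  0.01] turn -1.85
tilt fix xy [-0.04  0.11]
```

View pics/k1.png

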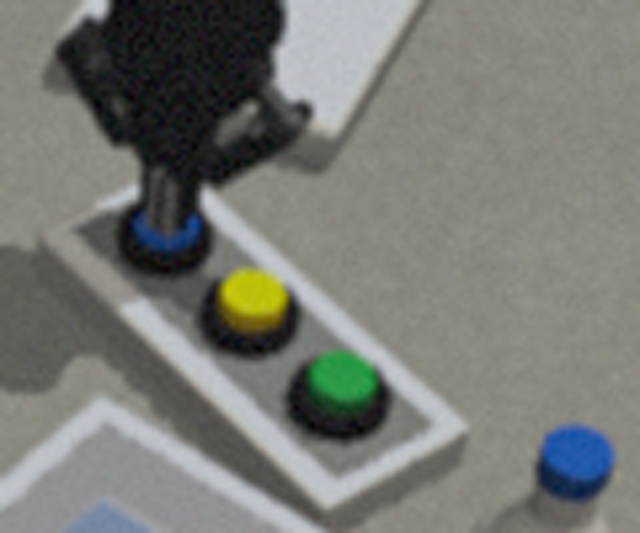

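k1.png: the fingertips at crop (165,215) hold the blue key fully down (32 N, bottomed), with yellow and green up. I release it and move to yellow.

Emit:
jog_arm(rows="0 0 0.4 0 0 0 1;0 0 0.5 0 0 0 1;0 0 0.4 0 0 0 1;0.5 -0.05 0 0 0 0 1;0.5 -0.05 0 0 0 0 1;0.5 -0.05 0 0 0 0 1;0.5 -0.05 0 0 0 0 1;0.1 -0.04 0 0 0 0 1;0 0 0 0 0 0 1;0 0 0 0 0 0 1")

```text
clock: 64.1
position: [0.4911, 0.3889, 0.1039]
tcp_rot: [3.133, 0.0, 1.865]
ft_force: [0.5, 0.2, 0.2]
width: -0.001
```

```bash
python3 -c "
from h import *
to(.486,.390,.065,.133)
"
```

```text
pos [0.4911 0.3889 0.1039] phi 0.294 rp [3.133 0.   ] w -0.001 F [0.5 0.2 0.2] t 64.1 q [ 0.67  0.48 -0.03  1.05 -0.    1.95]
units [-0.17  0.04 -1.3 ] turn -1.84
tilt fix xy [-0.03  0.09]
```

Press and release in the same call, with the lowest point held before rising.

Emit:
jog_arm(rows="-0.16 0.04 -0.1 0 0 0 1;0 0 -0.4 0 0 0 1;0 0 -0.4 0 0 0 1;0 0 -0.2 0 0 0 1;0 0 -0.1 0 0 0 1;0 0 -0.1 0 0 0 1;0 0 -0.1 0 0 0 1;0 0 -0.1 0 0 0 1;0 0 -0.1 0 0 0 1;0 0 0 0 0 0 1")

```text
clock: 65.35
position: [0.4847, 0.3905, 0.066]
tcp_rot: [3.126, -0.003, 1.866]
ft_force: [-1.3, -2.2, 3.9]
width: 0.001
```

```bash
python3 -c "
from h import *
to(.486,.390,.065,.133)
"
```

```text
pos [0.4847 0.3905 0.066 ] phi 0.295 rp [ 3.126e+00 -3.000e-03] w 0.001 F [-1.3 -2.2  3.9] t 65.35 q [ 0.68  0.5  -0.1   0.95 -0.    1.96]
units [ 0.04 -0.02 -0.03] turn -1.86
tilt fix xy [-0.09  0.16]
```

Emit:
jog_arm(rows="0 0 -0.15 0 0 0 1;0 0 -0.15 0 0 0 1;0 0 -0.15 0 0 0 1;0 0 0 0 0 0 1;0 0 0 0 0 0 1;0 0 0 0 0 0 1;0 0 0 0 0 0 1;0 0 0 0 0 0 1;0 0 0 0 0 0 1;0 0 -0.15 0 0 0 1")

```text
clock: 66.6
position: [0.4851, 0.3908, 0.0642]
tcp_rot: [3.115, -0.008, 1.865]
ft_force: [-14.1, -10.8, 56.9]
width: 0.0
```

Emit:
jog_arm(rows="0 0 0.4 0 0 0 1;0 0 0.5 0 0 0 1;0 0 0.4 0 0 0 1;0.5 -0.04 0 0 0 0 1;0.5 -0.04 0 0 0 0 1;0.5 -0.04 0 0 0 0 1;0.5 -0.04 0 0 0 0 1;0 -0.02 0 0 0 0 1;0 0 0 0 0 0 1;0 0 0 0 0 0 1")

```text
clock: 67.85
position: [0.5502, 0.3843, 0.1023]
tcp_rot: [3.117, -0.008, 1.864]
ft_force: [0.3, 0.1, 0.6]
width: -0.003
```

```bash
python3 -c "
from h import *
to(.550,.385,.065,.133)
"
```

```text
pos [0.5502 0.3843 0.1023] phi 0.294 rp [ 3.117 -0.008] w -0.003 F [0.3 0.1 0.6] t 67.85 q [ 0.61  0.54  0.07  1.08 -0.    1.89]
units [-0.01  0.02 -1.24] turn -1.84
tilt fix xy [-0.16  0.24]
```

Emit:
jog_arm(rows="0 0 -0.2 -0.16 0.24 0 1;0 0 -0.4 0 0 0 1;0 0 -0.3 0 0 0 1;0 0 -0.2 0 0 0 1;0 0 -0.1 0 0 0 1;0 0 -0.1 0 0 0 1;0 0 -0.1 0 0 0 1;0 0 -0.1 0 0 0 1;0 0 -0.1 0 0 0 1;0 0 -0.1 0 0 0 1")

```text
clock: 69.1
position: [0.5494, 0.3848, 0.0648]
tcp_rot: [3.132, -0.003, 1.865]
ft_force: [-6.5, -5.5, 23.4]
width: -0.002
```

```bash
python3 -c "
from h import *
to(.550,.385,.065,.133)
p=camera('scene');crop(p,360,90,480,190,'k2.png')
"
```

```text
pos [0.5494 0.3848 0.0648] phi 0.295 rp [ 3.132e+00 -3.000e-03] w -0.002 F [-6.5 -5.5 23.4] t 69.1 q [0.61 0.58 0.04 1.02 0.   1.89]
units [0.02 0.01 0.01] turn -1.85
tilt fix xy [-0.07  0.09]
```

View pics/k2.png

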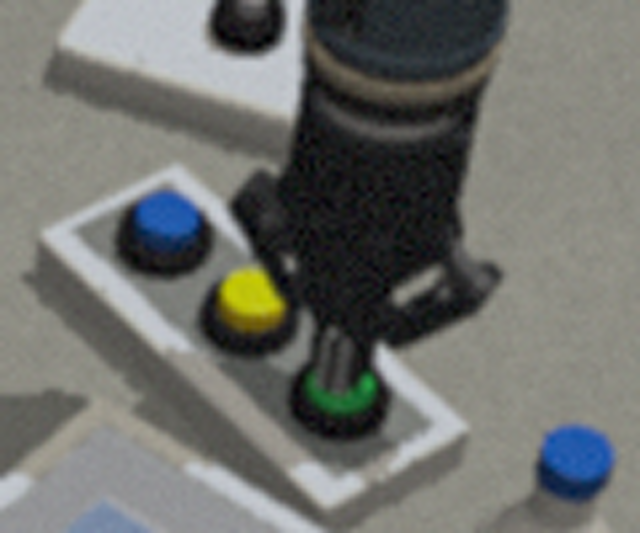

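k2.png: green at crop (340,385) is fully down, with blue and yellow up. I lift and check the whole scene.

Emit:
jog_arm(rows="0 0 0.4 0 0 0 1;0 0 0.6 0 0 0 1;0 0 0.8 0 0 0 1;0 0 0.8 0 0 0 1;-0.8 0 0.8 0 0 0 1;-0.8 0 0.8 0 0 0 1;-0.8 0 0.5 0 0 0 1;-0.8 0 0 0 0 0 1;0 0 0 0 0 0 1;0 0 0 0 0 0 1")

```text
clock: 70.4
position: [0.4508, 0.3841, 0.2119]
tcp_rot: [3.131, -0.004, 1.865]
ft_force: [0.2, -0.1, -0.9]
width: -0.002
```

```bash
python3 -c "
from h import *
to(.550,.385,.065,.133)
p=camera('scene');cv2.imwrite('pics/f.png',p['image'])
for n in 'carrier0','lid_handle','wrench_grip','jar','dish','bottle','tape': find(p,n)
"
```

```text
pos [0.4508 0.3841 0.2119] phi 0.294 rp [ 3.131 -0.004] w -0.002 F [ 0.2 -0.1 -0.9] t 70.4 q [ 0.71  0.36  0.06  1.26 -0.    1.98]
units [ 3.31  0.03 -4.9 ] turn -1.84
tilt fix xy [-0.09  0.11]
lid_handle 0.62 [0.458 0.144 0.061] [325. 183.]
wrench_grip 0.68 [ 0.544 -0.142  0.051] [248. 275.]
wrench_grip 0.17 [0.551 0.381 0.055] [423. 159.]
jar 0.59 [ 0.578 -0.407  0.002] [153. 371.]
dish 0.73 [ 0.426 -0.01   0.   ] [267. 224.]
bottle 0.63 [0.709 0.33  0.002] [453. 223.]
tape 0.58 [0.762 0.228 0.001] [439. 260.]
```

View pics/f.png

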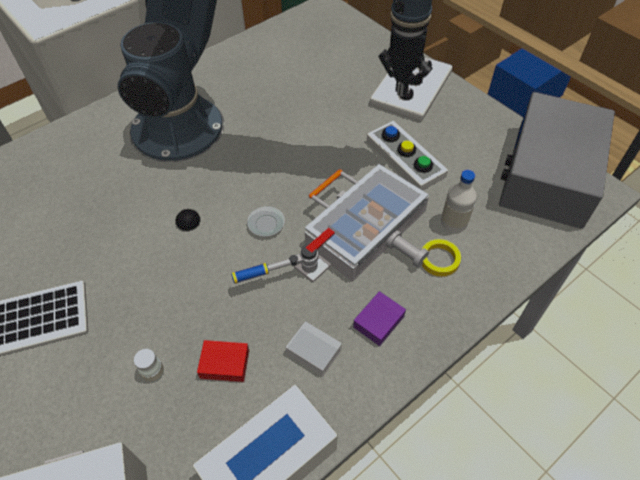

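f.png: both carriers are under the shut lid at (375,210) and (370,231), and the red arm lies over the edge at (320,240). The wrench is straight at (252,272), the keys are up, and the other things on the bench are in place. I hand the job in.

```bash
python3 -c "
from plant import job
print(job.job_done())"
```

```text
the job is handed in; nothing more can be done
None
```

I carried out every step and handed the job in at about 70 s on the robot's clock; it reports no verdict.

- **Carriers:** only two were on the bench. Both lie flat in the two middle lanes of the chamber.
- **Lid:** it is shut. The bar read about 60 mm above the bench and there was a downward pull from the catch. I could not read the lid angle directly.
- **Clamp and wrench:** the clamp was run to its stop. I judge the click from a picture, where the wrench bent about 0.17 rad (limit 0.26) at roughly 16 N. I then eased it back straight and let go.
- **Keys:** blue, yellow and green were pressed in that order, each until it bottomed, and released.

**Last checks:** the final picture shows the carriers under the shut lid, the red arm over its edge, the wrench straight and the keys up. The jar, dish, bottle, tape and boxes look unmoved, and the robot touches nothing. The network did not report the carriers through the lid, so for those I rely on the picture.

**Force on the yellow key:** my second push reached about 57 N at the fingertips. That is above the 40 N limit set for the arm and gripper body, though the contact was the fingertips on the key.

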